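# Right the drying pot and load the tray into the sealer

### The arm

A 6-joint arm with a two-finger parallel gripper is mounted at the origin on the work surface. World frame = base frame: x ahead of the robot, y to its left, z up, the work surface at z = 0. Lengths are in m, angles in rad, forces in N, time in s.
With the tool pointing down it reaches from about 0.25 to 0.775 m from the base axis. Payload 4 kg.
Tool frame: the origin (TCP) lies on the centre line of the jaws, within the pads' length; the fingertips stand 22 mm ahead of it and the grasp point (between the pads) lies 3 mm ahead of it; z points along the fingers, y is the line along which they close (so a half turn about z gives the same grasp; the last joint's range is limited). The gripper opens to 94 mm and grips with 3 to 60 N. Pads are 16 mm wide; open, the fingers measure 119 mm over their backs; the gripper's body (75 mm by 177 mm) begins 78 mm behind the grasp point.
Start: joints at [1.031, 0.087, 1.371, -0, 1.684, -0.103], TCP at [0.233, 0.498, 0.228] pointing down, gripper open.
Joint ranges: [-3.1, 3.1], [-0.76, 2.03], [0.27, 2.55], [-1.08, 4.22], [0.17, 2.65], [-2.57, 2.57]. Speed limits (rad/s): [2.79, 2.79, 3.14, 3.14, 3.14, 3.14].

### API

Orientations are given as a unit quaternion [x, y, z, w].
In Python, from bench import r gives the robot as it stands.
- The arm moves only by the tool jog_arm, never from a script. Its argument "steps" is a list of rows, each an object with "linear": the shift along the world's x, y, z in units of 0.025 m (1.0 is 0.025 m), a list of three; "twist": the turn, a rotation vector about the world's x, y, z in units of 90 degrees (1.0 is 90 degrees), a list of three; "jaw": the opening, from 0 (shut) to 1 (fully open). In form: [{"linear": [tx, ty, tz], "twist": [ax, ay, az], "jaw": jaw}, ...]. A call has 1 to 8 rows; each row shifts and turns the commanded pose from where the row before left it; what a row does not reach is not made up. A row lasts 1/10 s, in which the tool goes at most 50 mm and 8.59 degrees, less where a joint would pass 70% of its speed; a pose out of reach is approached as far as the arm can. A call with a number of a shift or a turn outside -1 to 1 is refused whole. A call with a gripper value outside its range is refused whole. The fingers move at their own pace and stop on an object; "force" is the grip in N (left out, the last holds). Time passes only in rows, so rows that do not move let the fingers close. It gives the time, the measured TCP pose, the force, the opening and the grip force at its end, in the units of the state.
- r.read_state(): the state, without advancing time (a new reading comes with each control period).
- r.read_camera(name): name is "scene" or "top" or "wrist"; returns a dict with "img" (420x560x3 uint8, red, green, blue), "depth" (420x560 float32, m along the optical axis (not along the pixel's ray), 0 where there is no reading), "K" (3x3 intrinsics, pixels), "dist" ([k1, k2, p1, p2, k3] as OpenCV has them; the pictures are not rectified), "xyz" and "attitude" of the camera in the world; the wrist camera has in their place "T_tool_cam" (4x4, takes a point from camera to tool coordinates, whose origin is the TCP and whose axes are the flange's). Camera axes: x right, y down, z forward; pixel columns grow to the right and rows downward; lengths in m; the calibration is good to about 2 mm. A picture is of the moment at which its call begins: read the wrist's pose just before it.
- r.hand_in(): hands the job in; it is judged then, once.
The state is a dict: "time_s": time; "joint_positions": joint angles; "qvel": joint speeds; "joint_torque": joint torques, N m; "tool_pos": TCP position; "ee_rot": TCP orientation; "wrist_force": force on the tool from outside, world axes, zero at the start; "ft_torque": the same for the moment, N m; "gripper_width": finger opening in m; "gripper_force": force on a finger pad.
Only numpy, scipy, OpenCV 4.12 (cv2) and the standard library are available. Lean on these libraries where they do the work, as an engineer would, in place of code of your own. Each camera call takes 0.05 s, during which the arm holds its last target. There are 200 camera calls.

### The job

The empty square pot on the tray was left upside down to dry. Turn it over so that it stands mouth-up on the tray, and only then slide the tray, with the pot standing on it, between the sealer's slotted rails until it is fully home against the end stop. Leave the other things on the bench where they are.

Things in the scene. Friction and masses are not known exactly. Their poses are not given: they have to be found in the camera images.
- pot: the empty pot: white plastic, square, 70 x 70 mm outside and 90 mm tall, straight walls 4 mm thick, floor 5 mm thick, about 110 g. Origin: centre of the outside of its bottom; z points from the bottom towards the open mouth (straight down at the start); x and y are square to its side walls. It starts upside down on the tray, nearer the handle's end
- pot_mouth (a point): centre of the pot's open mouth, 90 mm from its bottom
- tray: shallow grey plastic tray, 180 mm (x) by 320 mm (y), floor 4 mm thick, rim 12 mm high and 4 mm thick, about 0.7 kg, loose on the bench. Origin: centre of its underside. The end at +y goes into the dock first; a bar handle stands beyond its -y end
- tray_handle (a point): middle of the tray's black handle bar, 190 mm from the tray's centre towards its -y, 51 mm above the bench; the bar is 100 mm long along the tray's x, 10 mm thick (y), 12 mm high, its top 57 mm above the bench, free below and on both sides (posts at its ends)
- dock: the sealer's dock, fixed on the bench at the robot's left: two slotted rails 320 mm long along its y, inner faces at x = +-93 mm, lips over the tray's rim (edges at x = +-85 mm, underside 21 mm above the bench), end stop at y = +160 mm, the 250 mm tall sealer beyond. Origin: on the bench, where the tray's origin lies when the tray is home; the tray goes in along +y, axes parallel
- dock_mouth (a point): middle of the rails' open end on the bench, at the dock's y = -160 mm; beside it lead-ins flare 25 mm outwards over the 55 mm before the rails
- full_pot: same square pot, mouth-up on the bench and full of mushrooms. Origin: centre of its bottom. Bystander
- mushroom_a: loose mushroom standing on its stem, 53 mm tall, cap 53 mm wide. Its origin is the centre of its cut foot, z along the stem. Bystander.
- mushroom_b: loose mushroom standing on its stem, 46 mm tall, cap 46 mm wide. Its origin is the centre of its cut foot, z along the stem. Bystander.
- mushroom_c: loose mushroom standing on its stem, 58 mm tall, cap 58 mm wide. Its origin is the centre of its cut foot, z along the stem. Bystander.
- jar: closed glass jar, 60 mm wide, 75 mm tall. Origin: centre of its bottom. Bystander
- brush: cleaning brush lying on the bench. Bystander
Things that resemble listed ones, but are neither listed nor needed, are in the scene too. Leave any green or pink look-alike of the pot alone.

How it is judged:
On the way, in this order (a step that is already met when the one before it is completed fails the run):
1. the pot stands mouth-up on the tray while the tray is still outside the dock (angle between pot's own z axis and vertical below 0.1 rad and z of pot in the frame of tray between -0.005 and 0.012 m and x of pot in the frame of tray between -0.065 and 0.065 m and y of pot in the frame of tray between -0.135 and 0.135 m and y of tray in the frame of dock below -0.28 m and linear speed of pot below 0.03 m/s), for 0.2 s.
2. the tray, with the pot standing on it, is home in the dock (y of tray in the frame of dock above -0.006 m and x of tray in the frame of dock between -0.006 and 0.006 m and angle between the y axis of tray and the y axis of dock, either way round below 0.04 rad and angle between tray's own z axis and vertical below 0.03 rad and angle between pot's own z axis and vertical below 0.1 rad and z of pot in the frame of tray between -0.005 and 0.012 m and x of pot in the frame of tray between -0.065 and 0.065 m and y of pot in the frame of tray between -0.135 and 0.135 m), for 0.2 s.
At the end, for the whole second after the job is handed in: The pot stands mouth-up (within 0.1 rad) on the floor of the tray, inside its rim; the tray lies flat between the dock's rails, within 6 mm of the end stop and of the dock's middle and parallel to the dock within 0.04 rad; both are at rest (all of step 2 and linear speed of each of pot, tray below 0.02 m/s); the robot touches nothing.
It fails at once if the full pot is moved more than 40 mm or knocked over (distance of full_pot from where it was at the start of the episode above 0.04 m or angle between full_pot's own z axis and vertical above 0.6 rad).
It fails at once if a mushroom is moved more than 40 mm or knocked over (distance of any of mushroom_a, mushroom_b, mushroom_c from where it was at the start of the episode above 0.04 m or angle between any of mushroom_a, mushroom_b, mushroom_c's own z axis and vertical above 0.6 rad).
It fails at once if the jar or the brush is moved more than 40 mm or knocked over (distance of any of jar, brush from where it was at the start of the episode above 0.04 m or angle between jar's own z axis and vertical above 0.6 rad).
It also fails if it takes over 72 s, if anything falls off the work surface, if the arm or the gripper's body presses on something with over 40 N, if the wrist force passes 120 N, or if a joint passes its speed limit or range.

## Working session

There is one attempt and no reset: what is moved stays moved. The work goes in short steps, Python scripts to look and compute and a tool call to move; the robot and the scene stay as the last step left them, time stands still between calls to the robot, and variables do not carry over. Pictures are saved under pics/ and viewed, at most 12 in all, crops included, and the job is handed in when it is done.

Besides the shell and the picture viewer there is one more tool, called after "Request:" as name([rows], argument=value, ...), one row to a line, values as JSON. jog_arm: Moves the arm, as the interface text tells. Shifts and turns lie within -1 to 1; 1 stands for 0.025 m of shift or 90 degrees of turn. Its arguments: {"type":"object","properties":{"steps":{"type":"array"},"force":{"type":"number"}},"required":["steps"]}

```bash
mkdir -p pics; ls
cat > h.py <<'E'
import numpy as np, cv2
from scipy.spatial.transform import Rotation as R
from bench import r
def grab(name):
    s=r.read_state(); c=r.read_camera(name)
    if name=="wrist":
        T=np.eye(4);T[:3,:3]=R.from_quat(s["ee_rot"]).as_matrix();T[:3,3]=s["tool_pos"]
        T=T@np.array(c["T_tool_cam"])
    else:
        T=np.eye(4);T[:3,3]=c["xyz"];a=np.array(c["attitude"])
        T[:3,:3]=a if a.shape==(3,3) else R.from_quat(a).as_matrix()
    c["T"]=T;return c
def rays(c,uv):
    n=cv2.undistortPoints(np.float32(uv).reshape(-1,1,2),np.array(c["K"]),np.array(c["dist"])).reshape(-1,2)
    return np.c_[n,np.ones(len(n))]@c["T"][:3,:3].T
def on_plane(c,uv,z):
    d=rays(c,uv);o=c["T"][:3,3];return o+d*((z-o[2])/d[:,2])[:,None]
def depth_pts(c,uv):
    uv=np.int32(uv).reshape(-1,2);z=c["depth"][uv[:,1],uv[:,0]];return c["T"][:3,3]+rays(c,uv)*z[:,None]
def save(c,n): cv2.imwrite("pics/"+n+".png",cv2.cvtColor(c["img"],cv2.COLOR_RGB2BGR))
E
python3 - <<'E'
from h import *
import pickle
for n in("top","scene"):
    c=grab(n);save(c,n+"0");print(n,c["T"].round(3).tolist());pickle.dump(c,open(n+".pkl","wb"))
print(r.read_state())
E
```

```text
pics
top [[0.02, -0.998, 0.052, 0.481], [-1.0, -0.019, 0.014, -0.028], [-0.013, -0.052, -0.999, 1.342], [0.0, 0.0, 0.0, 1.0]]
scene [[-0.597, 0.632, -0.494, 1.155], [0.802, 0.475, -0.362, 0.418], [0.006, -0.612, -0.791, 1.048], [0.0, 0.0, 0.0, 1.0]]
{'time_s': 0.1, 'joint_positions': array([ 1.03091185e+00,  8.78818873e-02,  1.37208807e+00, -7.65311264e-06,
        1.68356885e+00, -1.03083480e-01]), 'qvel': array([-0.00022008, -0.00077326, -0.00416539,  0.00111829, -0.0018036 ,
       -0.00055127]), 'joint_torque': array([ 2.40038346e-03, -3.41253555e+01, -3.03301728e+01,  7.20223272e-02,
        3.04706942e-02, -9.04467106e-05]), 'tool_pos': array([0.23244548, 0.49798333, 0.22642836]), 'ee_rot': array([ 2.16668711e-01,  9.76244704e-01, -9.24423155e-04, -3.03859260e-04]), 'wrist_force': array([0.84984997, 0.1344471 , 0.11913351]), 'ft_torque': array([-0.02528698,  0.01630188,  0.03674001]), 'gripper_force': 0.0, 'gripper_width': 0.09406887915046669}
```

View pics/top0.png

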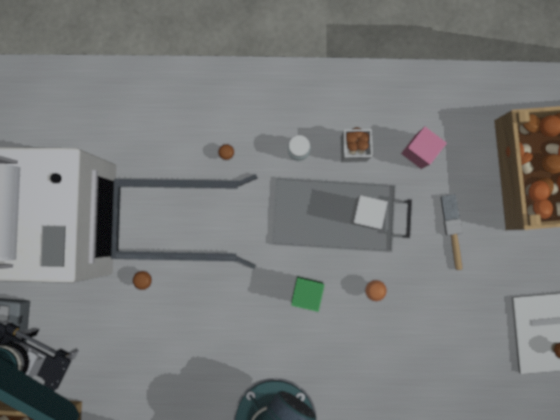

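View pics/scene0.png

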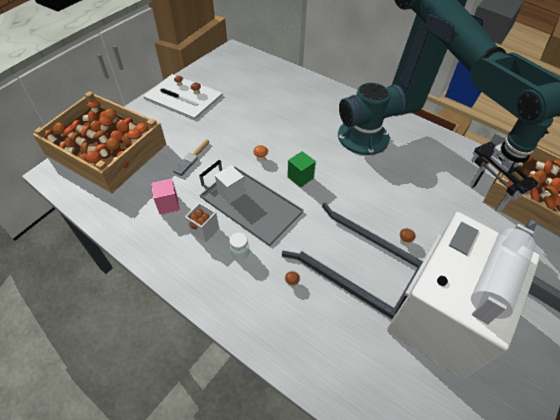

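The pot candidates are white on the tray (371,212), green (308,293), pink (424,147), and the full pot with mushrooms (357,143). Only the white one at (371,212) stands on the tray by the handle (408,218) with its floor up. The dock's mouth is at about (240,220). I'll measure both views and crop the pot.

```bash
cat > meas.py <<'E'
from h import *
import pickle,sys
def quad(mask,near):
    cs,_=cv2.findContours(mask.astype(np.uint8),cv2.RETR_EXTERNAL,cv2.CHAIN_APPROX_NONE)
    cs=[x for x in cs if cv2.contourArea(x)>60]
    return min(cs,key=lambda x:abs(cv2.pointPolygonTest(x,near,True)) if cv2.pointPolygonTest(x,near,True)<0 else 0)
def cloud(c):
    h,w=c["depth"].shape;uv=np.stack(np.meshgrid(range(w),range(h)),-1).reshape(-1,2)
    P=depth_pts(c,uv).reshape(h,w,3);P[c["depth"]==0]=np.nan;return P
E
python3 - <<'E'
from meas import *
for n in("top","scene"):
    c=pickle.load(open(n+".pkl","rb"));P=cloud(c);X=P.reshape(-1,3)
    print(n,"bench z",np.nanmedian(X[(X[:,0]>.3)&(X[:,0]<.9)&(abs(X[:,1])<.5)][:,2]))
    hsv=cv2.cvtColor(c["img"],cv2.COLOR_RGB2HSV)
    near=(371,212) if n=="top" else (230,177)
    m=(hsv[...,2]>185)&(hsv[...,1]<40)
    q=quad(m,near);mk=np.zeros(m.shape,np.uint8);cv2.drawContours(mk,[q],-1,1,-1)
    rr=cv2.minAreaRect(q);print("pot px",rr)
    Z=P[mk>0];zt=np.nanpercentile(Z[:,2],80);print("topz",zt,"depth centre",np.nanmedian(Z,axis=0))
    print("plane box", cv2.minAreaRect(np.float32(on_plane(c,q.reshape(-1,2),0.094)[:,:2])))
    # everything with height: blobs
    H=(P[...,2]>.03)&(P[...,0]>.15)&(P[...,0]<.95)&(abs(P[...,1])<.75)
    k,lab,st,ce=cv2.connectedComponentsWithStats(H.astype(np.uint8))
    for i in range(1,k):
        if st[i,4]>25:
            b=P[lab==i];print(ce[i].round(),st[i,4],"min",np.nanpercentile(b,2,0).round(3),"max",np.nanpercentile(b,98,0).round(3))
c=pickle.load(open("top.pkl","rb"));crop=c["img"][120:320,240:460]
cv2.imwrite("pics/crop1.png",cv2.cvtColor(cv2.resize(crop,None,fx=3,fy=3,interpolation=2)[:600],cv2.COLOR_RGB2BGR))
E
```

```text
top bench z 9.643387556157457e-05Traceback (most recent call last):
  File "<stdin>", line 8, in <module>
  File "meas.py", line 6, in quad
    return min(cs,key=lambda x:abs(cv2.pointPolygonTest(x,near,True)) if cv2.pointPolygonTest(x,near,True)<0 else 0)
ValueError: min() iterable argument is empty
```

Run:
```python
from meas import *
for n in("top","scene"):
    c=pickle.load(open(n+".pkl","rb"));P=cloud(c);X=P.reshape(-1,3)
    hsv=cv2.cvtColor(c["img"],cv2.COLOR_RGB2HSV)
    near=(371,212) if n=="top" else (229,175)
    print(n,"val",hsv[near[1],near[0]])
    m=(abs(hsv[...,2].astype(int)-hsv[near[1],near[0],2])<12)&(hsv[...,1]<40)
    q=quad(m,near);mk=np.zeros(m.shape,np.uint8);cv2.drawContours(mk,[q],-1,1,-1)
    print("pot px",cv2.minAreaRect(q))
    Z=P[mk>0];print("topz",np.nanpercentile(Z[:,2],[20,50,80]),"depth centre",np.nanmedian(Z,axis=0))
    print("plane box", cv2.minAreaRect(np.float32(on_plane(c,q.reshape(-1,2),0.094)[:,:2])))
    H=(P[...,2]>.025)&(P[...,0]>.15)&(P[...,0]<.95)&(abs(P[...,1])<.75)
    k,lab,st,ce=cv2.connectedComponentsWithStats(H.astype(np.uint8))
    for i in range(1,k):
        if st[i,4]>25:
            b=P[lab==i];print(ce[i].round(),st[i,4],"min",np.nanpercentile(b,2,0).round(3),"max",np.nanpercentile(b,98,0).round(3))
c=pickle.load(open("top.pkl","rb"));crop=c["img"][120:320,240:460]
cv2.imwrite("pics/crop1.png",cv2.cvtColor(cv2.resize(crop,None,fx=3,fy=3,interpolation=2)[:600],cv2.COLOR_RGB2BGR))
```

```text
top val [ 90   4 173]
pot px ((370.45294189453125, 211.7117462158203), (26.357053756713867, 26.357053756713867), 12.52880859375)
topz [0.09053892 0.09277341 0.09470703] depth centre [ 0.54782179 -0.22991087  0.09277341]
plane box ((0.5483014583587646, -0.22962580621242523), (0.06544377654790878, 0.06563959270715714), 78.07075500488281)
[531. 166.] 6702 min [ 0.521 -0.714  0.032] max [ 0.811 -0.579  0.123]
[356. 144.] 883 min [ 0.685 -0.23   0.034] max [ 0.758 -0.16   0.093]
[424. 147.] 1004 min [ 0.674 -0.41   0.031] max [ 0.759 -0.326  0.094]
[299. 148.] 440 min [ 0.687 -0.076  0.034] max [ 0.738 -0.024  0.079]
[226. 152.] 217 min [0.682 0.121 0.029] max [0.721 0.161 0.047]
[ 55. 215.] 14873 min [0.379 0.434 0.032] max [0.663 0.591 0.322]
[142. 183.] 215 min [0.606 0.292 0.025] max [0.627 0.426 0.032]
[177. 184.] 42 min [0.607 0.251 0.025] max [0.626 0.288 0.03 ]
[194. 183.] 30 min [0.611 0.207 0.025] max [0.627 0.239 0.031]
[217. 186.] 33 min [0.606 0.15  0.025] max [0.624 0.175 0.03 ]
[234. 185.] 32 min [0.607 0.109 0.025] max [0.626 0.132 0.031]
[369. 213.] 881 min [ 0.51  -0.263
[... 1340 characters left out ...]
028] max [ 0.379 -0.036  0.093]
[210. 169.] 127 min [ 0.487 -0.341  0.027] max [ 0.585 -0.326  0.06 ]
[230. 182.] 688 min [ 0.515 -0.265  0.029] max [ 0.587 -0.188  0.097]
[164. 194.] 638 min [ 0.679 -0.407  0.028] max [ 0.765 -0.325  0.094]
[201. 220.] 772 min [ 0.688 -0.23   0.028] max [ 0.763 -0.16   0.092]
[465. 293.] 16301 min [0.374 0.33  0.027] max [0.672 0.68  0.34 ]
[357. 228.] 137 min [0.417 0.144 0.025] max [0.44 0.27 0.03]
[407. 235.] 171 min [0.346 0.332 0.033] max [0.385 0.376 0.054]
[239. 245.] 385 min [ 0.694 -0.07   0.028] max [ 0.744 -0.019  0.078]
[397. 250.] 223 min [0.415 0.279 0.025] max [0.438 0.42  0.031]
[292. 278.] 146 min [0.685 0.126 0.031] max [0.721 0.163 0.046]
```

View pics/crop1.png

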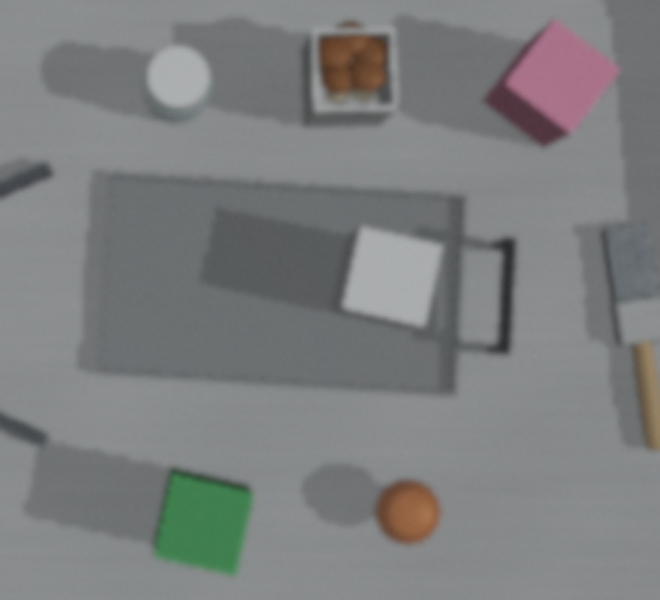

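The crop shows the white, closed-floor-up pot at about (371,212), yawed roughly 12° on the tray. The full pot, the pink one and the green one are clearly different things. I'll start moving towards the work area and sample the kinematics on the way.

Request:
jog_arm([
  {"linear": [0, -1, 1], "twist": [0, 0, 0], "jaw": 1},
  {"linear": [0, -1, 1], "twist": [0.09, 0, 0], "jaw": 1},
  {"linear": [0, -1, 1], "twist": [0.09, 0, 0], "jaw": 1},
  {"linear": [0, -1, 0], "twist": [0.09, 0, 0], "jaw": 1},
  {"linear": [0, -1, 0], "twist": [0.09, 0, 0], "jaw": 1},
  {"linear": [0, -1, 0], "twist": [0.09, 0, 0], "jaw": 1},
  {"linear": [0, -1, 0], "twist": [0.09, 0, 0], "jaw": 1},
])

```text
time_s: 0.8
tool_pos: [0.2314, 0.3265, 0.3021]
ee_rot: [0.198, 0.894, 0.392, -0.088]
wrist_force: [0.8, -0.5, -0.7]
gripper_width: 0.0939
gripper_force: 0.0
```

```bash
cat > log.py <<'E'
from h import *
import json
s=r.read_state();open("log.jsonl","a").write(json.dumps([list(s["joint_positions"]),list(s["tool_pos"]),list(s["ee_rot"])])+"\n")
print(s["time_s"],s["joint_positions"].round(3),s["tool_pos"].round(4),R.from_quat(s["ee_rot"]).as_matrix().round(3).tolist(),s["gripper_width"],s["wrist_force"].round(1))
E
python3 log.py
```

```text
0.8 [ 0.119 -0.643  1.99   0.821  1.638 -0.89 ] [0.2314 0.3265 0.3021] [[-0.906, 0.422, -0.002], [0.285, 0.615, 0.735], [0.312, 0.666, -0.678]] 0.09391053684154785 [ 0.8 -0.5 -0.7]
```

Request:
jog_arm([
  {"linear": [1, -1, 0], "twist": [0, 0.09, 0], "jaw": 1},
  {"linear": [1, -1, 0], "twist": [0, 0.09, 0], "jaw": 1},
  {"linear": [1, -1, 0], "twist": [0, 0.09, 0], "jaw": 1},
  {"linear": [1, -1, 0], "twist": [0, 0.09, 0], "jaw": 1},
])

```text
time_s: 1.2
tool_pos: [0.3334, 0.2255, 0.3022]
ee_rot: [0.301, 0.834, 0.318, -0.336]
wrist_force: [0.0, 0.6, 1.0]
gripper_width: 0.0939
gripper_force: 0.0
```

```bash
python3 log.py
python3 - <<'E'
from h import *
c=pickle=None
import pickle
c=pickle.load(open("top.pkl","rb"))
P=on_plane(c,[[271.7,177.3],[395,185.3],[392.7,251],[266.7,243.3]],0.012)[:,:2]
print("tray corners",P.round(4).tolist(),P.mean(0))
E
```

```text
1.2 [-0.158 -0.104  1.691  0.854  2.061 -0.816] [0.3334 0.2255 0.3022] [[-0.593, 0.716, -0.369], [0.288, 0.617, 0.733], [0.752, 0.328, -0.572]] 0.09392173361257411 [0.  0.6 1. ]
tray corners [[0.6393, 0.0209], [0.6242, -0.3074], [0.4499, -0.3028], [0.4636, 0.0304]] [ 0.54423485 -0.1397348 ]
```

```bash
cat > kin.py <<'E'
import numpy as np, json
from scipy.optimize import least_squares
from scipy.spatial.transform import Rotation as R
def rz(a):return R.from_euler('z',a).as_matrix()
def ry(a):return R.from_euler('y',a).as_matrix()
def fk(q,p,full=False):
    a1,d1,L2,e,L3,d6=p
    A=rz(q[0]);o=A@[a1,0,d1];A=A@ry(q[1]);el=o+A@[0,0,L2];A=A@ry(q[2]);w=el+A@[e,0,L3]
    A=A@rz(q[3])@ry(q[4])@rz(q[5]+np.pi/2);t=w+A@[0,0,d6]
    return (t,A,w,el) if full else (t,A)
LOG=[([1.03091185e+00,8.78818873e-02,1.37208807,0,1.68356885,-1.03083480e-01],[0.23244548,0.49798333,0.22642836],[2.16668711e-01,9.76244704e-01,-9.24423155e-04,-3.03859260e-04])]+[tuple(json.loads(l)) for l in open("log.jsonl")]
def fit():
    f=lambda p:np.concatenate([fk(q,p)[0]-t for q,t,_ in LOG])
    s=least_squares(f,[0,.3,.35,0,.35,.2]);return s.x,f(s.x)
LO=np.array([-3.1,-.76,.27,-1.08,.17,-2.57]);HI=np.array([3.1,2.03,2.55,4.22,2.65,2.57])
def ik(pos,Rm,p,n=25,seed0=None):
    rng=np.random.default_rng(0);best=[]
    def f(q):
        t,A=fk(q,p);return np.r_[(t-pos)*10,R.from_matrix(A.T@Rm).as_rotvec()]
    for k in range(n):
        s=least_squares(f,seed0 if seed0 is not None and k==0 else rng.uniform(LO,HI),bounds=(LO,HI))
        if s.cost<1e-6 and not any(np.abs(b-s.x).max()<.05 for b in best):best.append(s.x)
    return best
E
python3 - <<'E'
from kin import *
p,res=fit();print(p.round(4),abs(res).max())
for q,t,e in LOG: print(np.abs(fk(q,p)[1]-R.from_quat(e).as_matrix()).max().round(4))
np.save("p.npy",p)
def Rt(az,tilt,roll):  # tool dir azimuth az, tilt below horizontal; roll=0: closing axis horizontal
    a=np.array([np.cos(az)*np.cos(tilt),np.sin(az)*np.cos(tilt),-np.sin(tilt)])
    y=np.array([-np.sin(az),np.cos(az),0]);x=np.cross(y,a)
    return np.c_[x,y,a]@rz(roll)
D=np.deg2rad
for az in (78,95,110,60,30,0,-12,-102):
  for y in(-.23,-.1):
    for tl in(0,10):
      pos=np.array([.545,y,.055])-.012*np.array([np.cos(D(az)),np.sin(D(az)),0])
      o=[]
      for roll in(0,180):
        b=ik(pos,Rt(D(az),D(tl),D(roll)),p,12);o.append([(x.round(2).tolist(),fk(x,p,True)[2].round(2).tolist()) for x in b])
      print(az,y,tl,"|",o[0],"|",o[1])
E
```

```text
[-0.0153  0.0102  0.4317 -0.1105  0.5439  0.4022] 0.0503911708344649
0.0
0.0
0.0
78 -0.23 0 | [([-0.95, 0.79, 1.46, 1.05, 2.12, 2.31], [0.46, -0.64, 0.06])] | [([-0.95, 0.79, 1.46, 1.05, 2.12, -0.83], [0.46, -0.64, 0.06])]
78 -0.23 10 | [([-0.94, 0.71, 1.45, 0.96, 2.03, 2.33], [0.46, -0.63, 0.12])] | [([-0.94, 0.71, 1.45, 0.96, 2.03, -0.81], [0.46, -0.63, 0.12])]
78 -0.1 0 | [([-0.83, 0.59, 1.78, 1.09, 1.99, 2.24], [0.46, -0.51, 0.05])] | [([-0.83, 0.59, 1.78, 1.09, 1.99, -0.9], [0.46, -0.51, 0.06])]
78 -0.1 10 | [([-0.83, 0.5, 1.77, 1.02, 1.9, 2.29], [0.46, -0.5, 0.12])] | [([-0.83, 0.5, 1.77, 1.02, 1.9, -0.85], [0.46, -0.5, 0.12])]
95 -0.23 0 | [([-0.84, 0.99, 1.13, 0.96, 2.32, 2.34], [0.58, -0.64, 0.06])] | [([-0.84, 0.99, 1.13, 0.96, 2.32, -0.8], [0.58, -0.64, 0.06])]
95 -0.23 10 | [([-0.83, 0.91, 1.13, 0.86, 2.24, 2.33], [0.58, -0.64, 0.12])] | [([-0.83, 0.91, 1.13, 0.86, 2.24, -0.81], [0.58, -0.64, 0.12])]
95 -0.1 0 | [([-0.72, 0.77, 1.49, 0.98, 2.16, 2.26], [0.58, -0.51, 0.06])] | [([-0.72, 0.77, 1.49, 0.98, 2.16, -0.88], [0.58, -0.51, 0.06])]
95 -0.1 10 | [([-0.72, 0.69, 1.48
[... 1357 characters left out ...]
, [0.19, -0.44, 0.05])]
30 -0.23 10 | [([-1.16, 0.08, 2.3, 1.37, 1.52, 2.33], [0.19, -0.43, 0.12])] | [([-1.16, 0.08, 2.3, 1.37, 1.52, -0.81], [0.19, -0.43, 0.12])]
30 -0.1 0 | [] | []
30 -0.1 10 | [] | []
0 -0.23 0 | [] | []
0 -0.23 10 | [] | []
0 -0.1 0 | [] | []
0 -0.1 10 | [] | []
-12 -0.23 0 | [] | []
-12 -0.23 10 | [] | []
-12 -0.1 0 | [] | []
-12 -0.1 10 | [] | []
-102 -0.23 0 | [] | []
-102 -0.23 10 | [] | []
-102 -0.1 0 | [([0.45, 0.63, 1.73, -1.07, 2.02, 0.9], [0.63, 0.31, 0.06])] | [([0.45, 0.63, 1.73, -1.07, 2.02, -2.24], [0.63, 0.31, 0.06])]
-102 -0.1 10 | [([0.44, 0.54, 1.72, -0.99, 1.93, 0.85], [0.63, 0.3, 0.12])] | [([0.44, 0.54, 1.72, -0.99, 1.93, -2.29], [0.63, 0.3, 0.12])]
```

Request:
jog_arm([
  {"linear": [1, -1, 0], "twist": [0, -0.09, 0], "jaw": 1},
  {"linear": [1, -1, 0], "twist": [0, -0.09, 0], "jaw": 1},
  {"linear": [1, -1, 0], "twist": [0, -0.09, 0], "jaw": 1},
  {"linear": [1, -1, 0], "twist": [0, -0.09, 0], "jaw": 1},
])

```text
time_s: 1.6
tool_pos: [0.4337, 0.1259, 0.3016]
ee_rot: [0.198, 0.895, 0.389, -0.086]
wrist_force: [-0.3, 0.9, -0.3]
gripper_width: 0.0939
gripper_force: 0.0
```

```bash
python3 log.py
```

```text
1.6 [-0.385 -0.133  1.647  0.795  1.89  -1.362] [0.4337 0.1259 0.3016] [[-0.907, 0.422, -0.001], [0.287, 0.618, 0.732], [0.309, 0.663, -0.682]] 0.09393120665811514 [-0.3  0.9 -0.3]
```

Request:
jog_arm([
  {"linear": [1, -1, 0], "twist": [-0.09, 0, 0], "jaw": 1},
  {"linear": [1, -1, 0], "twist": [-0.09, 0, 0], "jaw": 1},
  {"linear": [1, -1, 0], "twist": [-0.09, 0, 0], "jaw": 1},
  {"linear": [1, -1, 0], "twist": [-0.09, 0, 0], "jaw": 1},
])

```text
time_s: 2.0
tool_pos: [0.5336, 0.0255, 0.3024]
ee_rot: [0.217, 0.968, 0.121, -0.028]
wrist_force: [-0.8, -0.2, -0.3]
gripper_width: 0.094
gripper_force: 0.0
```

```bash
python3 log.py
```

```text
2.0 [-0.209  0.055  1.278  0.254  1.855 -1.274] [0.5336 0.0255 0.3024] [[-0.905, 0.426, -0.003], [0.413, 0.877, 0.247], [0.108, 0.222, -0.969]] 0.09395827158166639 [-0.8 -0.2 -0.3]
```

Request:
jog_arm([
  {"linear": [0.5, -1, 0], "twist": [-0.09, 0, 0], "jaw": 1},
  {"linear": [0.5, -1, -1], "twist": [-0.09, 0, 0], "jaw": 1},
  {"linear": [0, -1, -1], "twist": [0, 0, 0.09], "jaw": 1},
  {"linear": [0, -1, -1], "twist": [0, 0, 0.06], "jaw": 1},
])

```text
time_s: 2.4
tool_pos: [0.5578, -0.072, 0.2254]
ee_rot: [0.098, 0.995, -0.014, 0.002]
wrist_force: [0.0, 0.1, 0.1]
gripper_width: 0.0939
gripper_force: 0.0
```

```bash
python3 log.py
cat > kin2.py <<'E'
from kin import *
import kin
def fk(q,p,full=False):
    a1,d1,L2,e,L3,d6,sy,wx,wy,ty=p
    A=rz(q[0]);o=A@[a1,sy,d1];A=A@ry(q[1]);el=o+A@[0,0,L2];A=A@ry(q[2]);w=el+A@[e,0,L3]
    A=A@rz(q[3])@ry(q[4]);w2=w+A@[wx,wy,0];A=A@rz(q[5]+np.pi/2);t=w2+A@[0,ty,d6]
    return (t,A,w,el) if full else (t,A)
kin.fk=fk
def fit(reg=1e-3):
    f=lambda p:np.concatenate([fk(q,p)[0]-t for q,t,_ in LOG])
    s=least_squares(lambda p:np.r_[f(p),reg*p],[0,.3,.35,0,.35,.2,0,0,0,0]);return s.x,f(s.x)
E
python3 - <<'E'
from kin2 import *
p,res=fit();print(p.round(4),(res.reshape(-1,3)*1000).round(1).tolist());np.save("p.npy",p)
E
```

```text
2.4 [-0.214  0.111  1.349 -0.026  1.673 -1.592] [ 0.5578 -0.072   0.2254] [[-0.981, 0.195, 0.002], [0.194, 0.981, -0.027], [-0.008, -0.026, -1.0]] 0.0939317528356255 [0.  0.1 0.1]
[ 0.      0.1526  0.449   0.1007  0.4998  0.3286  0.0566 -0.     -0.
  0.    ] [[-0.0, 0.0, 0.0], [0.0, -0.0, -0.0], [0.0, 0.0, 0.0], [0.0, 0.0, 0.0], [-0.0, -0.0, -0.0], [-0.0, -0.0, 0.0]]
```

Request:
jog_arm([
  {"linear": [-0.36, -1, 0], "twist": [0.017, 0, 0], "jaw": 1},
  {"linear": [0, -1, 0], "twist": [0, 0, 0], "jaw": 1},
  {"linear": [0, -1, 0], "twist": [0, 0, 0], "jaw": 1},
  {"linear": [0, -1, 0], "twist": [0, 0, 0], "jaw": 1},
  {"linear": [0, -1, 0], "twist": [0, 0, 0], "jaw": 1},
  {"linear": [0, -1, 0], "twist": [0, 0, 0], "jaw": 1},
  {"linear": [0, -0.32, -1], "twist": [0, 0, 0], "jaw": 1},
  {"linear": [0, 0, 0], "twist": [0, 0, 0], "jaw": 1},
])

```text
time_s: 3.2
tool_pos: [0.5464, -0.2312, 0.1974]
ee_rot: [0.103, 0.995, 0.001, -0.002]
wrist_force: [-0.2, -0.4, -0.5]
gripper_width: 0.0939
gripper_force: 0.0
```

```bash
python3 log.py
python3 - <<'E'
from kin2 import *
from kin import ik
p=np.load("p.npy");D=np.deg2rad
def Rt(az,tilt,roll):
    a=np.array([np.cos(az)*np.cos(tilt),np.sin(az)*np.cos(tilt),-np.sin(tilt)])
    y=np.array([-np.sin(az),np.cos(az),0]);x=np.cross(y,a);return np.c_[x,y,a]@rz(roll)
for az in (65,72,80):
  for tl in(5,12):
    for z in(.055,.2):
      a=Rt(D(az),D(tl),0)[:,2];pos=np.array([.565,-.04,z])-.015*a
      for roll in(0,90,180):
        for b in ik(pos,Rt(D(az),D(tl),D(roll)),p,12):
          f=fk(b,p,True);print(az,tl,z,roll,b.round(2).tolist(),"wrist",f[2].round(3),"elbow",f[3].round(2))
E
python3 - <<'E'
import sys;sys.path.insert(0,".")
from h import *
c=grab("wrist");save(c,"wrist1")
E
```

```text
3.2 [-4.960e-01  1.950e-01  1.309e+00  1.000e-03  1.643e+00 -1.861e+00] [ 0.5464 -0.2312  0.1974] [[-0.979, 0.205, -0.005], [0.205, 0.979, 0.003], [0.005, 0.002, -1.0]] 0.09394732840073516 [-0.2 -0.4 -0.5]
65 5 0.055 0 [-0.8, 0.64, 1.73, 1.25, 1.76, 2.3] wrist [ 0.42  -0.35   0.085] elbow [ 0.23 -0.15  0.51]
65 5 0.055 90 [-0.8, 0.64, 1.73, 1.25, 1.76, -2.42] wrist [ 0.42  -0.35   0.085] elbow [ 0.23 -0.15  0.51]
65 5 0.055 180 [-0.8, 0.64, 1.73, 1.25, 1.76, -0.84] wrist [ 0.42  -0.35   0.085] elbow [ 0.23 -0.15  0.51]
65 5 0.2 0 [-0.8, 0.38, 1.73, 1.3, 1.83, 2.56] wrist [ 0.42 -0.35  0.23] elbow [ 0.16 -0.08  0.57]
65 5 0.2 90 [-0.8, 0.38, 1.73, 1.3, 1.83, -2.15] wrist [ 0.42 -0.35  0.23] elbow [ 0.16 -0.08  0.57]
65 5 0.2 180 [-0.8, 0.38, 1.73, 1.3, 1.83, -0.58] wrist [ 0.42 -0.35  0.23] elbow [ 0.16 -0.08  0.57]
65 12 0.055 0 [-0.79, 0.55, 1.74, 1.18, 1.68, 2.35] wrist [ 0.423 -0.345  0.126] elbow [ 0.21 -0.13  0.53]
65 12 0.055 90 [-0.79, 0.55, 1.74, 1.18, 1.68, -2.36] wrist [ 0.423 -0.345  0.126] elbow [ 0.21 -0.13  0.53]
65 12 0.055 180 [-0.79, 0.55, 1.74, 1.18, 1.68, -0.79] wr
[... 1820 characters left out ...]
wrist [ 0.506 -0.377  0.23 ] elbow [ 0.2  -0.11  0.54]
80 5 0.2 180 [-0.73, 0.52, 1.51, 1.22, 2.02, -0.56] wrist [ 0.506 -0.377  0.23 ] elbow [ 0.2  -0.11  0.54]
80 12 0.055 0 [-0.72, 0.68, 1.52, 1.06, 1.86, 2.37] wrist [ 0.507 -0.371  0.126] elbow [ 0.25 -0.14  0.5 ]
80 12 0.055 90 [-0.72, 0.68, 1.52, 1.06, 1.86, -2.34] wrist [ 0.507 -0.371  0.126] elbow [ 0.25 -0.14  0.5 ]
80 12 0.055 180 [-0.72, 0.68, 1.52, 1.06, 1.86, -0.77] wrist [ 0.507 -0.371  0.126] elbow [ 0.25 -0.14  0.5 ]
80 12 0.2 90 [-0.72, 0.46, 1.5, 1.14, 1.97, -2.11] wrist [ 0.507 -0.371  0.271] elbow [ 0.19 -0.09  0.55]
80 12 0.2 180 [-0.72, 0.46, 1.5, 1.14, 1.97, -0.54] wrist [ 0.507 -0.371  0.271] elbow [ 0.19 -0.09  0.55]
```

View pics/wrist1.png

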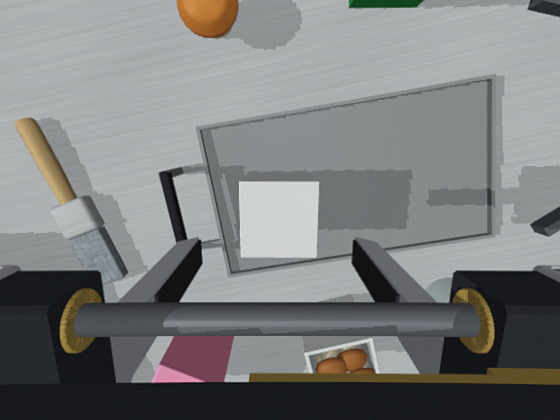

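The wrist view shows the white pot floor-up at (279,219), square to the jaws, with the handle at (175,205) and the tray round it.

Run:
```python
from meas import *
c=grab("wrist");hsv=cv2.cvtColor(c["img"],cv2.COLOR_RGB2HSV);print(hsv[219,279])
q=quad((hsv[...,2]>hsv[219,279,2]-15)&(hsv[...,1]<40),(279,219))
print(cv2.minAreaRect(q),cv2.minAreaRect(np.float32(on_plane(c,q.reshape(-1,2),.094)[:,:2])))
P=cloud(c);print(np.nanmedian(P[190:250,250:310].reshape(-1,3),0))
g=[(201,128),(491,77),(491,235),(231,273)];T=on_plane(c,g,.012);print("tray",T.round(4).tolist(),T.mean(0))
```

```text
[ 83   5 210]
((277.5, 218.0), (74.0, 79.0), 90.0) ((0.5491544008255005, -0.2294345647096634), (0.06910360604524612, 0.06838486343622208), 78.18216705322266)
[ 0.5497839  -0.22768966  0.0945277 ]
tray [[0.4523, -0.2943, 0.012], [0.4655, 0.016, 0.012], [0.6404, 0.0091, 0.012], [0.6252, -0.303, 0.012]] [ 0.54587262 -0.14302288  0.012     ]
```

Request:
jog_arm([
  {"linear": [0, 0, 0], "twist": [0, 0, -0.09], "jaw": 1},
  {"linear": [0, 0, 0], "twist": [0, 0, -0.09], "jaw": 1},
  {"linear": [0, 0, 0], "twist": [0, 0, -0.09], "jaw": 1},
  {"linear": [0, 0, 0], "twist": [0, 0, -0.09], "jaw": 1},
  {"linear": [0, 0, 0], "twist": [0, 0, -0.09], "jaw": 1},
  {"linear": [0, 0, 0], "twist": [0, 0, -0.09], "jaw": 1},
  {"linear": [0, 0, 0], "twist": [0, 0, -0.09], "jaw": 1},
  {"linear": [0, 0, 0], "twist": [0, 0, -0.09], "jaw": 1},
])

```text
time_s: 4.1
tool_pos: [0.549, -0.2298, 0.2034]
ee_rot: [0.621, 0.784, -0.0, 0.002]
wrist_force: [-0.1, 0.2, 0.2]
gripper_width: 0.094
gripper_force: 0.0
```

Request:
jog_arm([
  {"linear": [0.08, 0, 0], "twist": [0, 0, -0.09], "jaw": 1},
  {"linear": [0, 0, 0], "twist": [0, 0, -0.09], "jaw": 1},
  {"linear": [0, 0, 0], "twist": [0, 0, -0.09], "jaw": 1},
  {"linear": [0, 0, -1], "twist": [0, 0, -0.015], "jaw": 1},
  {"linear": [0, 0, -1], "twist": [0, 0, 0], "jaw": 1},
  {"linear": [0, 0, -1], "twist": [0, 0, 0], "jaw": 1},
  {"linear": [0, 0, 0], "twist": [0, 0, 0], "jaw": 1},
])

```text
time_s: 4.8
tool_pos: [0.5487, -0.2288, 0.1237]
ee_rot: [0.777, 0.629, -0.002, -0.002]
wrist_force: [-0.8, 1.6, -0.0]
gripper_width: 0.0945
gripper_force: 0.0
```

```bash
python3 log.py
```

```text
4.8 [-0.489  0.231  1.413 -0.002  1.503 -0.279] [ 0.5487 -0.2288  0.1237] [[0.209, 0.978, -0.007], [0.978, -0.209, 0.001], [-0.0, -0.007, -1.0]] 0.09448583302682372 [-0.8  1.6 -0. ]
```

Request:
jog_arm([
  {"linear": [0, 0, -1], "twist": [0, 0, 0], "jaw": 1},
  {"linear": [0, 0, -0.8], "twist": [0, 0, 0], "jaw": 1},
  {"linear": [0, 0, 0], "twist": [0, 0, 0], "jaw": 0.6},
  {"linear": [0, 0, 0], "twist": [0, 0, 0], "jaw": 0.6},
  {"linear": [0, 0, 0], "twist": [0, 0, 0], "jaw": 0.6},
  {"linear": [0, 0, 0], "twist": [0, 0, 0], "jaw": 0.6},
], force=15)

```text
time_s: 5.4
tool_pos: [0.5515, -0.2312, 0.0843]
ee_rot: [0.778, 0.628, -0.0, 0.002]
wrist_force: [-0.4, 0.6, 4.3]
gripper_width: 0.0701
gripper_force: 15.0
```

Request:
jog_arm([
  {"linear": [0, 0, 1], "twist": [0, 0, 0], "jaw": 0.6},
  {"linear": [0, 1, 0], "twist": [0, 0, -0.067], "jaw": 0.6},
  {"linear": [0.56, 1, 0], "twist": [0, 0, 0], "jaw": 0.6},
  {"linear": [0, 1, 0], "twist": [0, 0, 0], "jaw": 0.6},
  {"linear": [0, 1, 0], "twist": [0, 0, 0], "jaw": 0.6},
  {"linear": [0, 1, 0], "twist": [0, 0, 0], "jaw": 0.6},
  {"linear": [0, 1, 0], "twist": [0, 0, 0], "jaw": 0.6},
  {"linear": [0, 1, 0], "twist": [0, 0, 0], "jaw": 0.6},
])

```text
time_s: 6.2
tool_pos: [0.5648, -0.0549, 0.1077]
ee_rot: [0.81, 0.587, -0.0, 0.001]
wrist_force: [0.6, -0.2, -1.1]
gripper_width: 0.0696
gripper_force: 15.0
```

Request:
jog_arm([
  {"linear": [0, 0.64, 0], "twist": [0, 0, 0], "jaw": 0.6},
  {"linear": [0, 0, 0], "twist": [0, 0, 0], "jaw": 0.6},
  {"linear": [0, 0, -0.5], "twist": [0, 0, 0], "jaw": 0.6},
  {"linear": [0, 0, -0.4], "twist": [0, 0, 0], "jaw": 0.6},
  {"linear": [0, 0, 0], "twist": [0, 0, 0], "jaw": 0.6},
])

```text
time_s: 6.7
tool_pos: [0.5639, -0.0409, 0.0828]
ee_rot: [0.81, 0.586, -0.002, 0.0]
wrist_force: [-1.1, 0.5, -2.7]
gripper_width: 0.0698
gripper_force: 15.0
```

```bash
python3 log.py
```

```text
6.7 [-0.171  0.195  1.541 -0.003  1.407  0.148] [ 0.5639 -0.0409  0.0828] [[0.313, 0.95, -0.003], [0.95, -0.313, -0.003], [-0.003, -0.002, -1.0]] 0.06975094096326326 [-1.1  0.5 -2.7]
```

Request:
jog_arm([
  {"linear": [0, 0, 0], "twist": [0, 0, 0], "jaw": 1},
  {"linear": [0, 0, 0], "twist": [0, 0, 0], "jaw": 1},
  {"linear": [0, 0, 0], "twist": [0, 0, 0], "jaw": 1},
  {"linear": [0, 0, 1], "twist": [0, 0, 0], "jaw": 1},
  {"linear": [0, 0, 1], "twist": [0, 0, 0], "jaw": 1},
  {"linear": [0, 0, 1], "twist": [0, 0, 0], "jaw": 1},
  {"linear": [0, 0, 1], "twist": [0, 0, 0], "jaw": 1},
  {"linear": [0, 0, 1], "twist": [0, 0, 0], "jaw": 1},
])

```text
time_s: 7.5
tool_pos: [0.5643, -0.0399, 0.2104]
ee_rot: [0.81, 0.587, -0.001, 0.001]
wrist_force: [-0.9, 0.2, 0.2]
gripper_width: 0.094
gripper_force: 0.0
```

Request:
jog_arm([
  {"linear": [-0.4, -1, 0], "twist": [0.0824, -0.0268, 0], "jaw": 1},
  {"linear": [-0.4, -1, 0], "twist": [0.0824, -0.0268, 0], "jaw": 1},
  {"linear": [-0.2, -1, 0], "twist": [0.0824, -0.0268, 0], "jaw": 1},
  {"linear": [-0.2, -0.6, 0], "twist": [0.0824, -0.0268, 0], "jaw": 1},
  {"linear": [0, 0, 0], "twist": [0.0824, -0.0268, 0], "jaw": 1},
])

```text
time_s: 8.0
tool_pos: [0.5343, -0.1326, 0.2104]
ee_rot: [0.764, 0.552, 0.271, -0.195]
wrist_force: [0.2, 0.0, -0.5]
gripper_width: 0.0936
gripper_force: 0.0
```

```bash
python3 log.py
```

```text
8.0 [-0.711  0.172  1.457  0.636  1.766 -0.346] [ 0.5343 -0.1326  0.2104] [[0.244, 0.949, 0.199], [0.737, -0.315, 0.598], [0.63, 0.002, -0.777]] 0.09363907579055876 [ 0.2  0.  -0.5]
```

Request:
jog_arm([
  {"linear": [0, 0, 0], "twist": [0.0824, -0.0268, 0], "jaw": 1},
  {"linear": [0, 0, 0], "twist": [0.0824, -0.0268, 0], "jaw": 1},
  {"linear": [0, 0, 0], "twist": [0.0824, -0.0268, 0], "jaw": 1},
  {"linear": [0, 0, 0], "twist": [0.0824, -0.0268, 0], "jaw": 1},
  {"linear": [0, 0, -1], "twist": [0.0824, -0.0268, 0], "jaw": 1},
  {"linear": [0, 0, -1], "twist": [0, 0, 0], "jaw": 1},
  {"linear": [0, 0, 0], "twist": [0, 0, 0], "jaw": 1},
])

```text
time_s: 8.7
tool_pos: [0.5332, -0.1293, 0.1552]
ee_rot: [0.631, 0.453, 0.507, -0.373]
wrist_force: [-0.3, -0.3, 0.3]
gripper_width: 0.0935
gripper_force: 0.0
```

```bash
python3 log.py
python3 - <<'E'
from meas import *
for n in("top","scene"):
    c=grab(n);P=cloud(c);save(c,n+"2")
    m=(P[...,2]>.085)&(P[...,2]<.1)&(P[...,0]>.5)&(P[...,0]<.63)&(P[...,1]>-.1)&(P[...,1]<.03)
    m&=c["img"].min(-1)>120
    uv=np.argwhere(m)[:,::-1].astype(np.float32)
    B=cv2.minAreaRect(np.float32(on_plane(c,uv,.094)[:,:2]));print(n,len(uv),B,np.nanmedian(P[m],0))
c=grab("scene");cv2.imwrite("pics/scene2c.png",cv2.cvtColor(cv2.resize(c["img"][100:320,150:440],None,fx=2.7,fy=2.7,interpolation=2),cv2.COLOR_RGB2BGR))
E
```

```text
8.7 [-0.879  0.505  1.552  1.093  1.946 -0.627] [ 0.5332 -0.1293  0.1552] [[0.075, 0.95, 0.302], [0.193, -0.311, 0.931], [0.978, -0.012, -0.207]] 0.09350945060228648 [-0.3 -0.3  0.3]
top 782 ((0.5627375245094299, -0.04124615341424942), (0.06937965750694275, 0.07023538649082184), 72.57502746582031) [ 0.56325723 -0.04145213  0.09271573]
scene 426 ((0.5659378170967102, -0.036287687718868256), (0.07656517624855042, 0.0724356472492218), 71.31522369384766) [ 0.56575445 -0.03761353  0.09378054]
```

View pics/scene2c.png

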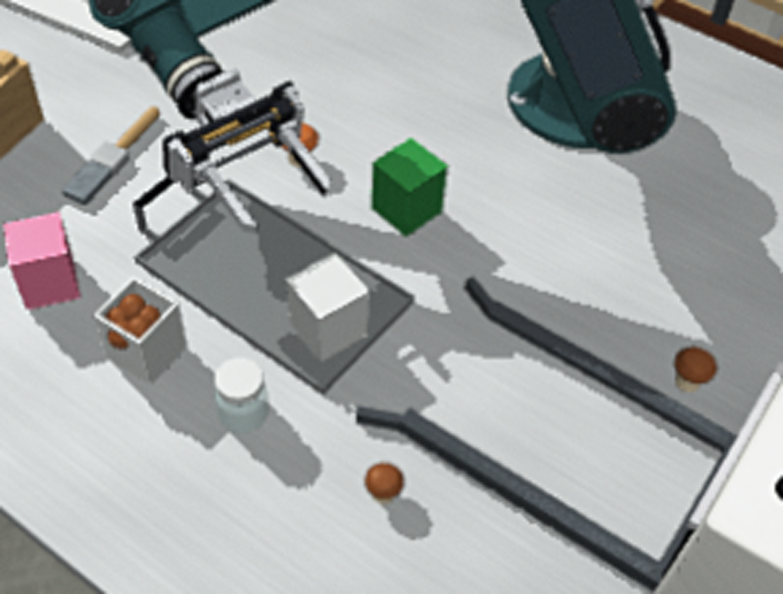

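The scene view shows the pot floor-up near the tray's front at (328,305 in the crop). The open gripper is level behind it and clear of the handle at (150,205) and the bystanders.

Request:
jog_arm([
  {"linear": [0, 0, -1], "twist": [0, 0, 0], "jaw": 1},
  {"linear": [0, 0, -1], "twist": [0, 0, 0], "jaw": 1},
  {"linear": [0, 0, -1], "twist": [0, 0, 0], "jaw": 1},
  {"linear": [0, 0, -0.4], "twist": [0, 0, 0], "jaw": 1},
  {"linear": [0.26, 0.74, -0.15], "twist": [0, 0, 0], "jaw": 1},
  {"linear": [0.26, 0.74, -0.15], "twist": [0, 0, 0], "jaw": 1},
  {"linear": [0.26, 0.74, -0.15], "twist": [0, 0, 0], "jaw": 1},
  {"linear": [0.26, 0.74, -0.15], "twist": [0, 0, 0], "jaw": 1},
])

```text
time_s: 9.65
tool_pos: [0.5611, -0.0536, 0.0602]
ee_rot: [0.63, 0.457, 0.508, -0.369]
wrist_force: [-0.3, 0.6, -1.1]
gripper_width: 0.0942
gripper_force: 0.0
```

Request:
jog_arm([
  {"linear": [0, 0, 0], "twist": [0, 0, 0], "jaw": 1},
  {"linear": [0, 0, 0], "twist": [0, 0, 0], "jaw": 1},
])

```text
time_s: 9.85
tool_pos: [0.5605, -0.0546, 0.06]
ee_rot: [0.63, 0.457, 0.508, -0.37]
wrist_force: [0.4, 0.0, 0.3]
gripper_width: 0.0936
gripper_force: 0.0
```

```bash
python3 log.py
```

```text
9.85 [-0.759  0.608  1.64   1.118  1.769 -0.77 ] [ 0.5605 -0.0546  0.06  ] [[0.066, 0.951, 0.301], [0.2, -0.308, 0.93], [0.978, -0.002, -0.211]] 0.09359855840076686 [0.4 0.  0.3]
```

Request:
jog_arm([
  {"linear": [0, 0, -0.3], "twist": [0, 0, 0], "jaw": 1},
  {"linear": [0, 0, 0], "twist": [0, 0, 0], "jaw": 0.6},
  {"linear": [0, 0, 0], "twist": [0, 0, 0], "jaw": 0.6},
  {"linear": [0, 0, 0], "twist": [0, 0, 0], "jaw": 0.6},
  {"linear": [0, 0, 0], "twist": [0, 0, 0], "jaw": 0.6},
  {"linear": [0, 0, 0.5], "twist": [0, 0, 0], "jaw": 0.6},
  {"linear": [0, 0, 1], "twist": [0, 0, 0], "jaw": 0.6},
  {"linear": [0, 0, 1], "twist": [0, 0, 0], "jaw": 0.6},
], force=20)

```text
time_s: 10.65
tool_pos: [0.5603, -0.0557, 0.1154]
ee_rot: [0.63, 0.456, 0.508, -0.37]
wrist_force: [0.4, 0.5, -1.2]
gripper_width: 0.0699
gripper_force: 20.0
```

Request:
jog_arm([
  {"linear": [0, 0, 1], "twist": [0, 0, 0], "jaw": 0.6},
  {"linear": [0, 0, 0], "twist": [0, 0, 0], "jaw": 0.6},
])

```text
time_s: 10.85
tool_pos: [0.5615, -0.0567, 0.1432]
ee_rot: [0.629, 0.459, 0.509, -0.367]
wrist_force: [-0.0, -0.2, -0.3]
gripper_width: 0.07
gripper_force: 20.0
```

```bash
python3 log.py
python3 - <<'E'
from h import *
from kin2 import *
from kin import ik
p=np.load("p.npy")
s=r.read_state();A=R.from_quat(s["ee_rot"]).as_matrix();a=A[:,2];print("axis/row for 8.1deg units",(a*.09).round(4))
q=s["joint_positions"]
for k in range(30,181,30):
    for sg in(1,-1):
        b=ik(s["tool_pos"],R.from_rotvec(sg*np.deg2rad(k)*a).as_matrix()@A,p,3,q);print(sg*k,[x.round(2).tolist() for x in b])
E
```

```text
10.85 [-0.761  0.471  1.63   1.148  1.829 -0.64 ] [ 0.5615 -0.0567  0.1432] [[0.061, 0.951, 0.304], [0.204, -0.31, 0.929], [0.977, 0.006, -0.213]] 0.0700088901637478 [-0.  -0.2 -0.3]
axis/row for 8.1deg units [ 0.0273  0.0836 -0.0192]
30 [[-0.76, 0.47, 1.63, 1.15, 1.83, -0.12]]
-30 [[-0.76, 0.47, 1.63, 1.15, 1.83, -1.16]]
60 [[-0.76, 0.47, 1.63, 1.15, 1.83, 0.41]]
-60 [[-0.76, 0.47, 1.63, 1.15, 1.83, -1.69]]
90 [[-0.76, 0.47, 1.63, 1.15, 1.83, 0.93]]
-90 [[-0.76, 0.47, 1.63, 1.15, 1.83, -2.21]]
120 [[-0.76, 0.47, 1.63, 1.15, 1.83, 1.45]]
-120 []
150 [[-0.76, 0.47, 1.63, 1.15, 1.83, 1.98]]
-150 []
180 [[-0.76, 0.47, 1.63, 1.15, 1.83, 2.5]]
-180 [[-0.76, 0.47, 1.63, 1.15, 1.83, 2.5]]
```

Request:
jog_arm([
  {"linear": [0, 0, 0], "twist": [0.0273, 0.0836, -0.0192], "jaw": 0.6},
  {"linear": [0, 0, 0], "twist": [0.0273, 0.0836, -0.0192], "jaw": 0.6},
  {"linear": [0, 0, 0], "twist": [0.0273, 0.0836, -0.0192], "jaw": 0.6},
  {"linear": [0, 0, 0], "twist": [0.0273, 0.0836, -0.0192], "jaw": 0.6},
  {"linear": [0, 0, 0], "twist": [0.0273, 0.0836, -0.0192], "jaw": 0.6},
  {"linear": [0, 0, 0], "twist": [0.0273, 0.0836, -0.0192], "jaw": 0.6},
  {"linear": [0, 0, 0], "twist": [0.0273, 0.0836, -0.0192], "jaw": 0.6},
  {"linear": [0, 0, 0], "twist": [0.0273, 0.0836, -0.0192], "jaw": 0.6},
])

```text
time_s: 11.65
tool_pos: [0.56, -0.0556, 0.1381]
ee_rot: [0.777, 0.044, 0.229, -0.585]
wrist_force: [0.1, 0.0, -0.1]
gripper_width: 0.0701
gripper_force: 20.0
```

Request:
jog_arm([
  {"linear": [0, 0, 0], "twist": [0.0273, 0.0836, -0.0192], "jaw": 0.6},
  {"linear": [0, 0, 0], "twist": [0.0273, 0.0836, -0.0192], "jaw": 0.6},
  {"linear": [0, 0, 0], "twist": [0.0273, 0.0836, -0.0192], "jaw": 0.6},
  {"linear": [0, 0, 0], "twist": [0.0273, 0.0836, -0.0192], "jaw": 0.6},
  {"linear": [0, 0, 0], "twist": [0.0273, 0.0836, -0.0192], "jaw": 0.6},
  {"linear": [0, 0, 0], "twist": [0.0273, 0.0836, -0.0192], "jaw": 0.6},
  {"linear": [0, 0, 0], "twist": [0.0273, 0.0836, -0.0192], "jaw": 0.6},
  {"linear": [0, 0, 0], "twist": [0.0273, 0.0836, -0.0192], "jaw": 0.6},
])

```text
time_s: 12.45
tool_pos: [0.56, -0.0556, 0.1381]
ee_rot: [0.68, -0.38, -0.119, -0.615]
wrist_force: [-0.3, 0.0, -0.6]
gripper_width: 0.0699
gripper_force: 20.0
```

Request:
jog_arm([
  {"linear": [0, 0, 0], "twist": [0.0273, 0.0836, -0.0192], "jaw": 0.6},
  {"linear": [0, 0, 0], "twist": [0.0273, 0.0836, -0.0192], "jaw": 0.6},
  {"linear": [0, 0, 0], "twist": [0.0273, 0.0836, -0.0192], "jaw": 0.6},
  {"linear": [0, 0, 0], "twist": [0.0273, 0.0836, -0.0192], "jaw": 0.6},
  {"linear": [0, 0, 0], "twist": [0.0273, 0.0836, -0.0192], "jaw": 0.6},
  {"linear": [0, 0, 0], "twist": [0.0273, 0.0836, -0.0192], "jaw": 0.6},
  {"linear": [0, 0, 0], "twist": [0.0067, 0.0206, -0.0047], "jaw": 0.6},
  {"linear": [0, 0, 0], "twist": [0, 0, 0], "jaw": 0.6},
])

```text
time_s: 13.25
tool_pos: [0.5601, -0.0556, 0.1382]
ee_rot: [-0.455, 0.633, 0.369, 0.506]
wrist_force: [0.5, 0.2, -0.9]
gripper_width: 0.0696
gripper_force: 20.0
```

```bash
python3 log.py
python3 - <<'E'
from h import *
c=grab("scene");cv2.imwrite("pics/scene3c.png",cv2.cvtColor(cv2.resize(c["img"][100:320,150:440],None,fx=2.7,fy=2.7,interpolation=2),cv2.COLOR_RGB2BGR))
E
```

```text
13.25 [-0.762  0.473  1.637  1.144  1.823  2.506] [ 0.5601 -0.0556  0.1382] [[-0.074, -0.95, 0.304], [-0.203, 0.313, 0.928], [-0.976, 0.007, -0.216]] 0.06962222119851026 [ 0.5  0.2 -0.9]
```

View pics/scene3c.png

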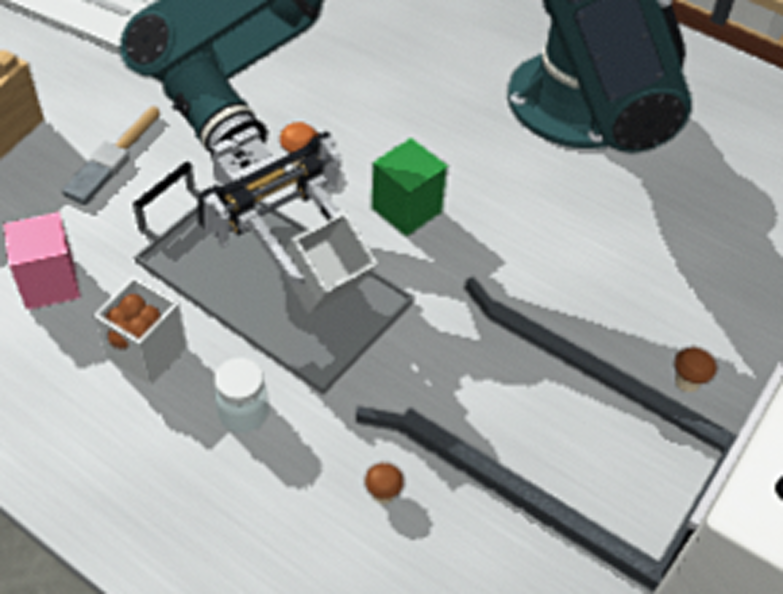

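The scene view shows the pot mouth-up in the jaws at (335,250), leaning about 24° forward. I'll level the tool a little, set the front edge down, then roll the pot back flat with a light grip.

Request:
jog_arm([
  {"linear": [0, 0, -1], "twist": [0.0423, -0.0137, 0], "jaw": 0.6},
  {"linear": [0, 0, -1], "twist": [0, 0, 0], "jaw": 0.6},
  {"linear": [0, 0, -0.6], "twist": [0, 0, 0], "jaw": 0.6},
  {"linear": [0, 0, 0], "twist": [0, 0, 0], "jaw": 0.6},
  {"linear": [0, 0, -0.4], "twist": [0, 0, 0], "jaw": 0.6},
  {"linear": [0, 0, 0], "twist": [0, 0, 0], "jaw": 0.6},
])

```text
time_s: 13.9
tool_pos: [0.5605, -0.0559, 0.0641]
ee_rot: [-0.443, 0.615, 0.385, 0.527]
wrist_force: [0.0, 0.5, -0.9]
gripper_width: 0.0699
gripper_force: 20.0
```

Request:
jog_arm([
  {"linear": [0, 0, 0], "twist": [0, 0, 0], "jaw": 0.6},
  {"linear": [-0.053, -0.162, -0.14], "twist": [0, 0, 0], "jaw": 0.6},
  {"linear": [-0.053, -0.162, -0.14], "twist": [0, 0, 0], "jaw": 0.6},
  {"linear": [0, 0, 0], "twist": [0, 0, 0], "jaw": 0.6},
], force=8)

```text
time_s: 14.3
tool_pos: [0.5579, -0.0647, 0.058]
ee_rot: [-0.442, 0.614, 0.384, 0.528]
wrist_force: [-0.8, -0.9, 2.4]
gripper_width: 0.0698
gripper_force: 8.0
```

```bash
python3 log.py
```

```text
14.3 [-0.782  0.656  1.625  1.146  1.814  2.349] [ 0.5579 -0.0647  0.058 ] [[-0.05, -0.95, 0.309], [-0.137, 0.313, 0.94], [-0.989, 0.005, -0.146]] 0.06982819172117505 [-0.8 -0.9  2.4]
```

Request:
jog_arm([
  {"linear": [-0.053, -0.162, -0.14], "twist": [0, 0, 0], "jaw": 0.6},
  {"linear": [-0.053, -0.162, -0.14], "twist": [0, 0, 0], "jaw": 0.6},
  {"linear": [0, 0, 0], "twist": [0, 0, 0], "jaw": 0.6},
])

```text
time_s: 14.6
tool_pos: [0.5551, -0.0727, 0.0498]
ee_rot: [-0.442, 0.615, 0.385, 0.528]
wrist_force: [0.1, -1.1, 0.9]
gripper_width: 0.0699
gripper_force: 8.0
```

Request:
jog_arm([
  {"linear": [-0.02, -0.06, -0.1], "twist": [0, 0, 0], "jaw": 0.6},
  {"linear": [0, 0, 0], "twist": [0, 0, 0], "jaw": 0.6},
])

```text
time_s: 14.8
tool_pos: [0.5547, -0.0732, 0.0493]
ee_rot: [-0.443, 0.614, 0.385, 0.528]
wrist_force: [-0.3, -1.4, 4.0]
gripper_width: 0.07
gripper_force: 8.0
```

```bash
python3 log.py
python3 - <<'E'
from h import *
c=grab("scene");save(c,"s4");cv2.imwrite("pics/scene4c.png",cv2.cvtColor(cv2.resize(c["img"][150:270,200:340],None,fx=4.5,fy=4.5,interpolation=2),cv2.COLOR_RGB2BGR))
E
```

```text
14.8 [-0.796  0.677  1.614  1.132  1.821  2.334] [ 0.5547 -0.0732  0.0493] [[-0.049, -0.95, 0.307], [-0.138, 0.311, 0.94], [-0.989, 0.004, -0.146]] 0.07000267697416927 [-0.3 -1.4  4. ]
```

View pics/scene4c.png

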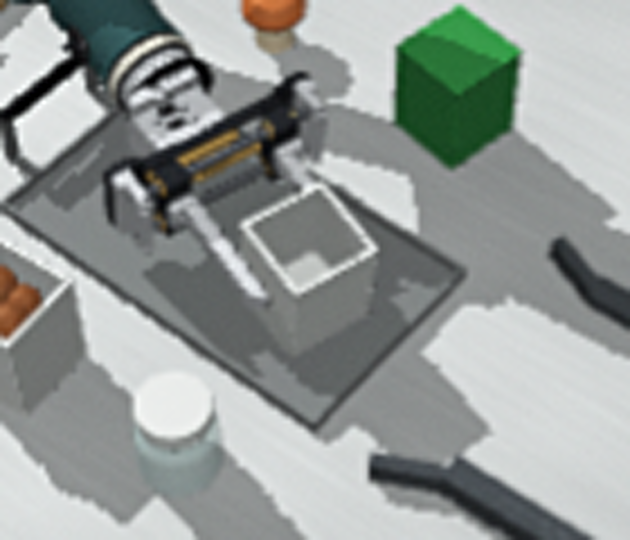

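The pot looks to be standing mouth-up on the tray at (310,260 in the crop), almost level. I'll release it and back off.

Request:
jog_arm([
  {"linear": [0, 0, 0], "twist": [0, 0, 0], "jaw": 1},
  {"linear": [0, 0, 0], "twist": [0, 0, 0], "jaw": 1},
  {"linear": [0, 0, 0], "twist": [0, 0, 0], "jaw": 1},
  {"linear": [-0.3, -0.94, 0.2], "twist": [0, 0, 0], "jaw": 1},
  {"linear": [-0.3, -0.94, 0.2], "twist": [0, 0, 0], "jaw": 1},
  {"linear": [-0.3, -0.94, 0.3], "twist": [0, 0, 0], "jaw": 1},
  {"linear": [-0.1, -0.3, 1], "twist": [0, 0, 0], "jaw": 1},
  {"linear": [0, 0, 1], "twist": [0, 0, 0], "jaw": 1},
])

```text
time_s: 15.65
tool_pos: [0.5292, -0.1532, 0.1129]
ee_rot: [-0.44, 0.617, 0.385, 0.527]
wrist_force: [0.8, -0.1, -0.5]
gripper_width: 0.0939
gripper_force: 0.0
```

Request:
jog_arm([
  {"linear": [0, 0, 1], "twist": [0, 0, 0], "jaw": 1},
  {"linear": [0, 0, 1], "twist": [0, 0, 0], "jaw": 1},
  {"linear": [0, 0, 1], "twist": [0, 0, 0], "jaw": 1},
])

```text
time_s: 15.95
tool_pos: [0.5296, -0.1521, 0.1886]
ee_rot: [-0.44, 0.616, 0.385, 0.527]
wrist_force: [-0.1, -0.6, 0.7]
gripper_width: 0.0938
gripper_force: 0.0
```

```bash
python3 log.py
python3 - <<'E'
from meas import *
for n in("top","scene"):
    c=grab(n);P=cloud(c)
    m=(P[...,2]>.08)&(P[...,2]<.11)&(P[...,0]>.48)&(P[...,0]<.63)&(P[...,1]>-.12)&(P[...,1]<.03)
    uv=np.argwhere(m)[:,::-1].astype(np.float32)
    Z=P[m];A=np.c_[Z[:,:2]-Z[:,:2].mean(0),np.ones(len(Z))];print(n,len(uv),cv2.minAreaRect(np.float32(on_plane(c,uv,.094)[:,:2])),"plane slope",np.linalg.lstsq(A,Z[:,2],rcond=None)[0].round(3))
c=grab("top");save(c,"top5")
# dock + tray geometry
P=cloud(c)
for nm,x0,x1 in(("right rail",.39,.46),("left rail",.58,.66)):
    m=(P[...,2]>.018)&(P[...,2]<.045)&(P[...,0]>x0)&(P[...,0]<x1)&(P[...,1]>.12)&(P[...,1]<.4)
    uv=np.argwhere(m)[:,::-1].astype(np.float32);Q=on_plane(c,uv,.027)[:,:2];ys=np.arange(.13,.4,.02);mid=[]
    for y in ys:
        b=Q[abs(Q[:,1]-y)<.01,0];mid.append([y,b.min(),b.max()])
    mid=np.array(mid);print(nm,np.polyfit(mid[:,0],mid[:,1:].mean(1),1).round(4),mid[:,1:].mean(0),"at y=.26 mid",np.polyval(np.polyfit(mid[:,0],mid[:,1:].mean(1),1),.26))
cv2.imwrite("pics/top5c.png",cv2.cvtColor(cv2.resize(c["img"][140:300,80:430],None,fx=2.28,fy=2.28,interpolation=2),cv2.COLOR_RGB2BGR))
E
```

```text
15.95 [-0.913  0.51   1.509  1.144  2.021  2.56 ] [ 0.5296 -0.1521  0.1886] [[-0.056, -0.949, 0.31], [-0.137, 0.315, 0.939], [-0.989, 0.011, -0.147]] 0.09382940940345799 [-0.1 -0.6  0.7]
top 193 ((0.5549402832984924, -0.06603233516216278), (0.06933795660734177, 0.07027266919612885), 72.57894134521484) plane slope [0.005 0.004 0.092]
scene 221 ((0.5601735711097717, -0.06013433635234833), (0.07935439050197601, 0.07604904472827911), 72.4076919555664) plane slope [-0.001 -0.001  0.089]
right rail [0.0087 0.4235] [0.41568076 0.43576777] at y=.26 mid 0.42572426662257895
left rail [-0.0014  0.6167] [0.60604303 0.62660836] at y=.26 mid 0.6163256963496899
```

View pics/top5c.png

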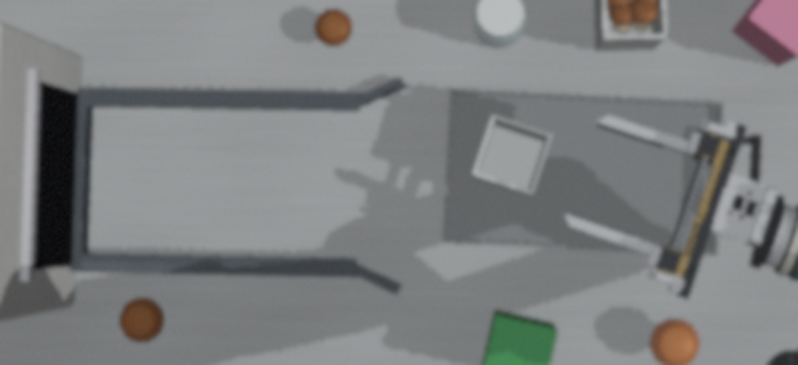

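The pot stands flat, mouth-up, at crop (511,153), which is about (0.555,-0.064). The tray is clear of the dock. Next I roll back and turn the tool down over the handle.

Request:
jog_arm([
  {"linear": [0, 0, 0], "twist": [-0.028, -0.0849, 0.0133], "jaw": 1},
  {"linear": [0, 0, 0], "twist": [-0.028, -0.0849, 0.0133], "jaw": 1},
  {"linear": [0, 0, 0], "twist": [-0.028, -0.0849, 0.0133], "jaw": 1},
  {"linear": [0, 0, 0], "twist": [-0.028, -0.0849, 0.0133], "jaw": 1},
  {"linear": [0, 0, 0], "twist": [-0.028, -0.0849, 0.0133], "jaw": 1},
  {"linear": [0, 0, 0], "twist": [-0.028, -0.0849, 0.0133], "jaw": 1},
  {"linear": [0, 0, 0], "twist": [-0.028, -0.0849, 0.0133], "jaw": 1},
  {"linear": [0, 0, 0], "twist": [-0.028, -0.0849, 0.0133], "jaw": 1},
])

```text
time_s: 16.9
tool_pos: [0.5293, -0.1514, 0.1871]
ee_rot: [0.704, -0.281, -0.04, -0.652]
wrist_force: [-0.2, 0.9, -0.0]
gripper_width: 0.0938
gripper_force: 0.0
```

Request:
jog_arm([
  {"linear": [0, 0, 0], "twist": [-0.028, -0.0849, 0.0133], "jaw": 1},
  {"linear": [0, 0, 0], "twist": [-0.028, -0.0849, 0.0133], "jaw": 1},
  {"linear": [0, 0, 0], "twist": [-0.028, -0.0849, 0.0133], "jaw": 1},
  {"linear": [0, 0, 0], "twist": [-0.028, -0.0849, 0.0133], "jaw": 1},
  {"linear": [0, 0, 0], "twist": [-0.028, -0.0849, 0.0133], "jaw": 1},
  {"linear": [0, 0, 0.5], "twist": [-0.0866, 0.0281, 0], "jaw": 1},
  {"linear": [0, -0.5, 0], "twist": [-0.0866, 0.0281, 0], "jaw": 1},
  {"linear": [0, -0.5, 0], "twist": [-0.0866, 0.0281, 0], "jaw": 1},
])

```text
time_s: 17.7
tool_pos: [0.5292, -0.1778, 0.1995]
ee_rot: [0.88, -0.023, 0.137, -0.454]
wrist_force: [0.1, 0.6, -0.1]
gripper_width: 0.0943
gripper_force: 0.0
```

Request:
jog_arm([
  {"linear": [0, -1, 0], "twist": [-0.0866, 0.0281, 0], "jaw": 1},
  {"linear": [0, -1, 0], "twist": [-0.0866, 0.0281, 0], "jaw": 1},
  {"linear": [0, -1, 0], "twist": [-0.0866, 0.0281, 0], "jaw": 1},
  {"linear": [0, -1, 0], "twist": [-0.0866, 0.0281, 0], "jaw": 1},
  {"linear": [0, -1, 0], "twist": [-0.0866, 0.0281, 0], "jaw": 1},
  {"linear": [0.3, -1, 0], "twist": [-0.0866, 0.0281, 0], "jaw": 1},
  {"linear": [0, 0, 0], "twist": [-0.0866, 0.0281, 0], "jaw": 1},
  {"linear": [0, 0, 0], "twist": [0, 0, 0], "jaw": 1},
])

```text
time_s: 18.5
tool_pos: [0.5382, -0.3239, 0.2004]
ee_rot: [1.0, -0.02, -0.0, 0.004]
wrist_force: [0.3, 0.0, 1.3]
gripper_width: 0.0938
gripper_force: 0.0
```

```bash
python3 log.py
python3 - <<'E'
from meas import *
c=grab("wrist");save(c,"wrist6");P=cloud(c)
m=(P[...,2]>.045)&(P[...,2]<.07)&(P[...,1]<-.3)&(P[...,1]>-.37)&(P[...,0]>.46)&(P[...,0]<.61)
Z=P[m];print("handle wrist",m.sum(),cv2.minAreaRect(np.float32(Z[:,:2])) if m.sum()>5 else None,np.nanpercentile(Z[:,2],[50,90]) if m.sum() else 0)
c=grab("top");P=cloud(c);Z=P[(P[...,2]>.012)&(P[...,2]<.05)&(P[...,0]>.47)&(P[...,0]<.57)&(P[...,1]>.38)&(P[...,1]<.46)]
print("stop y hist",np.percentile(Z[:,1],[1,10,50]) if len(Z) else None)
g=c["img"].mean(-1);col=g[205:235,100:140].mean(0);print("px cols",col.round().astype(int).tolist());print(on_plane(c,[[u,219] for u in(112,114,116,118,120,122)],.025)[:,1].round(4))
E
```

```text
18.5 [-0.628  0.265  1.219 -0.007  1.653  0.982] [ 0.5382 -0.3239  0.2004] [[0.999, -0.04, -0.0], [-0.04, -0.999, -0.009], [0.0, 0.009, -1.0]] 0.09378381473490147 [0.3 0.  1.3]
handle wrist 997 ((0.5367080569267273, -0.3395111560821533), (0.010085269808769226, 0.10013537108898163), 88.18377685546875) [0.0572839  0.05822417]
stop y hist [0.42860753 0.43025299 0.43710134]
px cols [14, 14, 15, 13, 12, 12, 11, 10, 9, 8, 10, 19, 37, 53, 60, 59, 50, 40, 48, 80, 110, 123, 127, 127, 127, 127, 127, 127, 127, 127, 127, 127, 128, 128, 128, 127, 127, 127, 127, 128]
[0.4411 0.4358 0.4304 0.4251 0.4197 0.4144]
```

View pics/wrist6.png

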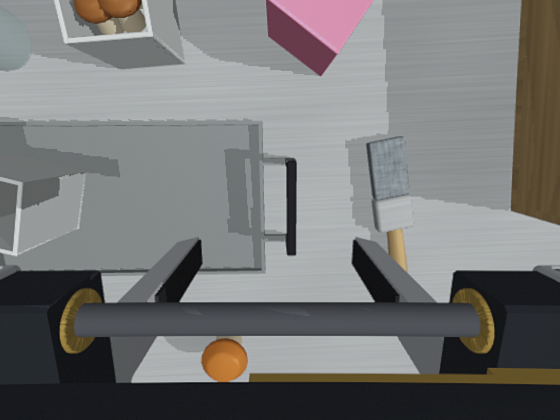

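The wrist view shows the handle bar at (292,207), measured at (0.537,-0.340) with its top at 0.057. The tray follows it, and the pot stands at the left edge (40,200). Now I grasp the bar.

Request:
jog_arm([
  {"linear": [-0.06, -0.62, -1], "twist": [0, 0, 0], "jaw": 0.5},
  {"linear": [0, 0, -1], "twist": [0, 0, 0], "jaw": 0.5},
  {"linear": [0, 0, -1], "twist": [0, 0, 0], "jaw": 0.5},
  {"linear": [0, 0, -1], "twist": [0, 0, 0], "jaw": 0.5},
  {"linear": [0, 0, -1], "twist": [0, 0, 0], "jaw": 0.5},
  {"linear": [0, 0, -0.8], "twist": [0, 0, 0], "jaw": 0.5},
  {"linear": [0, 0, 0], "twist": [0, 0, 0], "jaw": 0.5},
])

```text
time_s: 19.3
tool_pos: [0.5319, -0.3415, 0.0519]
ee_rot: [1.0, -0.024, -0.003, 0.001]
wrist_force: [-1.3, 0.8, -0.4]
gripper_width: 0.0474
gripper_force: 0.0
```

Request:
jog_arm([
  {"linear": [0, 0, 0], "twist": [0, 0, 0], "jaw": 0},
  {"linear": [0, 0, 0], "twist": [0, 0, 0], "jaw": 0},
  {"linear": [0, 0, 0], "twist": [0, 0, 0], "jaw": 0},
  {"linear": [0, 0, 0], "twist": [0, 0, 0], "jaw": 0},
  {"linear": [0, 0, 0], "twist": [0, 0, 0], "jaw": 0},
  {"linear": [0, 0, 0], "twist": [0, 0, 0], "jaw": 0},
], force=30)

```text
time_s: 19.9
tool_pos: [0.5363, -0.3401, 0.059]
ee_rot: [1.0, -0.022, 0.002, 0.003]
wrist_force: [0.2, 4.6, 3.7]
gripper_width: 0.0095
gripper_force: 30.0
```

```bash
python3 log.py
```

```text
19.9 [-0.653  0.354  1.392 -0.003  1.389  0.963] [ 0.5363 -0.3401  0.059 ] [[0.999, -0.044, 0.004], [-0.044, -0.999, -0.007], [0.004, 0.007, -1.0]] 0.009508543130654494 [0.2 4.6 3.7]
```

Request:
jog_arm([
  {"linear": [-0.08, 0.1, 0], "twist": [0, 0, 0.005], "jaw": 0},
  {"linear": [-0.1, 0.2, 0], "twist": [0, 0, 0.005], "jaw": 0},
  {"linear": [-0.12, 0.3, 0], "twist": [0, 0, 0.005], "jaw": 0},
  {"linear": [-0.12, 0.4, 0], "twist": [0, 0, 0.005], "jaw": 0},
  {"linear": [-0.12, 0.4, 0], "twist": [0, 0, 0.005], "jaw": 0},
  {"linear": [-0.08, 0.3, 0], "twist": [0, 0, 0], "jaw": 0},
  {"linear": [0, 0.2, 0], "twist": [0, 0, 0], "jaw": 0},
  {"linear": [0, 0, 0], "twist": [0, 0, 0], "jaw": 0},
])

```text
time_s: 20.7
tool_pos: [0.5204, -0.2957, 0.059]
ee_rot: [1.0, -0.003, 0.002, 0.007]
wrist_force: [1.0, -3.6, 3.7]
gripper_width: 0.0098
gripper_force: 30.3
```

```bash
python3 log.py;python3 - <<'E'
from meas import *
c=grab("top");P=cloud(c);save(c,"top7")
m=(P[...,2]>.08)&(P[...,2]<.11)&(P[...,0]>.46)&(P[...,0]<.63)&(P[...,1]>-.12)&(P[...,1]<.06)
uv=np.argwhere(m)[:,::-1].astype(np.float32);print("pot",cv2.minAreaRect(np.float32(on_plane(c,uv,.094)[:,:2])))
# tray outline: front edge & sides by grey level along columns
g=cv2.GaussianBlur(c["img"].mean(-1),(3,3),0)
for y in np.arange(-.2,.06,.03):
    # pixels along x at this y, z=.012: project
    import numpy as np
    xs=np.arange(.40,.65,.001);X=np.c_[xs,np.full_like(xs,y),np.full_like(xs,.012)]
    Ti=np.linalg.inv(c["T"]);uvp,_=cv2.projectPoints(X,cv2.Rodrigues(Ti[:3,:3])[0],Ti[:3,3],np.array(c["K"]),np.array(c["dist"]))
    v=cv2.remap(g.astype(np.float32),np.float32(uvp[:,0,0])[None],np.float32(uvp[:,0,1])[None],1)[0]
    d=np.gradient(cv2.GaussianBlur(v[None],(9,1),0)[0]);lo=xs<.49;hi=xs>.56
    print(y.round(2),xs[lo][d[lo].argmin()].round(4),xs[hi][d[hi].argmax()].round(4))
cv2.imwrite("pics/top7c.png",cv2.cvtColor(cv2.resize(c["img"][140:300,80:430],None,fx=2.28,fy=2.28,interpolation=2),cv2.COLOR_RGB2BGR))
E
```

```text
20.7 [-0.607  0.276  1.493 -0.009  1.361  0.973] [ 0.5204 -0.2957  0.059 ] [[1.0, -0.007, 0.005], [-0.007, -1.0, -0.013], [0.005, 0.013, -1.0]] 0.009771875099710682 [ 1.  -3.6  3.7]
pot ((0.5402542352676392, -0.021850716322660446), (0.06935251504182816, 0.06940098106861115), 72.63066101074219)
-0.2 0.434 0.614
-0.17 0.435 0.615
-0.14 0.436 0.616
-0.11 0.437 0.617
-0.08 0.438 0.618
-0.05 0.439 0.619
-0.02 0.441 0.62
0.01 0.441 0.62
0.04 0.443 0.622
```

View pics/top7c.png

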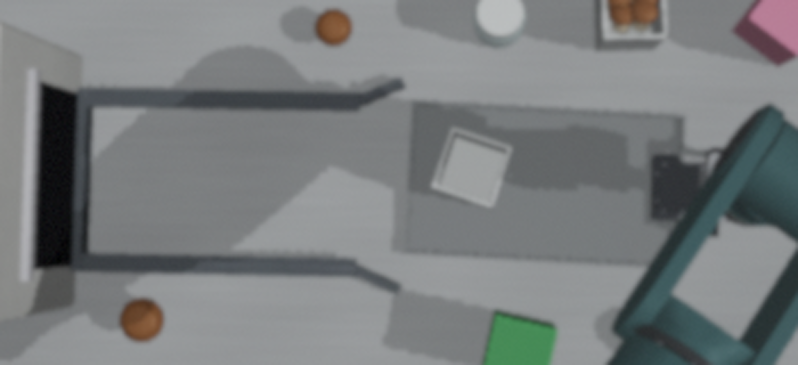

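Request:
jog_arm([
  {"linear": [0, 0.15, 0], "twist": [0, 0, 0.01], "jaw": 0},
  {"linear": [0, 0.15, 0], "twist": [0, 0, 0.01], "jaw": 0},
  {"linear": [0, 0.15, 0], "twist": [0, 0, 0.01], "jaw": 0},
  {"linear": [0, 0.15, 0], "twist": [0, 0, 0], "jaw": 0},
  {"linear": [0, 0, 0], "twist": [0, 0, 0], "jaw": 0},
], force=45)

```text
time_s: 21.25
tool_pos: [0.5211, -0.2809, 0.059]
ee_rot: [1.0, 0.02, 0.003, 0.006]
wrist_force: [2.6, -4.4, 2.1]
gripper_width: 0.01
gripper_force: 45.7
```

```bash
python3 log.py
cat > tray.py <<'E'
from meas import *
c=grab("top");P=cloud(c);save(c,"toplast")
m=(P[...,2]>.08)&(P[...,2]<.11)&(P[...,0]>.46)&(P[...,0]<.6)&(P[...,1]>-.12)&(P[...,1]<.42)
k,lab,st,ce=cv2.connectedComponentsWithStats(m.astype(np.uint8));m=lab==1+st[1:,4].argmax()
uv=np.argwhere(m)[:,::-1].astype(np.float32);Z=P[m];A=np.c_[Z[:,:2]-Z[:,:2].mean(0),np.ones(len(Z))]
print("pot",cv2.minAreaRect(np.float32(on_plane(c,uv,.094)[:,:2])),np.linalg.lstsq(A,Z[:,2],rcond=None)[0].round(3))
g=cv2.GaussianBlur(c["img"].mean(-1),(3,3),0).astype(np.float32);Ti=np.linalg.inv(c["T"])
def line(X):
    u,_=cv2.projectPoints(X,cv2.Rodrigues(Ti[:3,:3])[0],Ti[:3,3],np.array(c["K"]),np.array(c["dist"]))
    v=cv2.remap(g,np.float32(u[:,0,0])[None],np.float32(u[:,0,1])[None],1)[0];return np.gradient(cv2.GaussianBlur(v[None],(9,1),0)[0])
y0=float(sys.argv[1]);S=[]
for y in np.arange(y0,y0+.22,.02):
    xs=np.arange(.40,.65,.0005);d=line(np.c_[xs,np.full_like(xs,y),np.full_like(xs,.012)]);lo=xs<.49;hi=xs>.56
    S.append([y,xs[lo][d[lo].argmin()],xs[hi][d[hi].argmax()]])
S=np.array(S);print(S.round(3).tolist());print("slopes",np.polyfit(S[:,0],S[:,1],1),np.polyfit(S[:,0],S[:,2],1))
E
python3 tray.py -.18
```

```text
21.25 [-0.586  0.261  1.511 -0.007  1.357  0.946] [ 0.5211 -0.2809  0.059 ] [[0.999, 0.04, 0.006], [0.04, -0.999, -0.013], [0.006, 0.013, -1.0]] 0.010009204738465298 [ 2.6 -4.4  2.1]
pot ((0.5325117111206055, -0.006706610321998596), (0.06966479867696762, 0.06994768232107162), 73.8792953491211) [-0.007  0.016  0.092]
[[-0.18, 0.433, 0.613], [-0.16, 0.433, 0.613], [-0.14, 0.432, 0.613], [-0.12, 0.432, 0.612], [-0.1, 0.432, 0.612], [-0.08, 0.433, 0.614], [-0.06, 0.433, 0.612], [-0.04, 0.433, 0.613], [-0.02, 0.433, 0.613], [-0.0, 0.433, 0.612], [0.02, 0.434, 0.613]]
slopes [0.00454545 0.43290909] [-0.00113636  0.61240909]
```

Request:
jog_arm([
  {"linear": [-0.02, 0.2, 0], "twist": [0, 0, 0], "jaw": 0},
  {"linear": [-0.02, 0.4, 0], "twist": [0, 0, 0], "jaw": 0},
  {"linear": [-0.02, 0.5, 0], "twist": [0, 0, 0], "jaw": 0},
  {"linear": [0, 0.5, 0], "twist": [0, 0, 0], "jaw": 0},
  {"linear": [0, 0.5, 0], "twist": [0, 0, 0], "jaw": 0},
  {"linear": [0, 0.5, 0], "twist": [0, 0, 0], "jaw": 0},
  {"linear": [0, 0.4, 0], "twist": [0, 0, 0], "jaw": 0},
  {"linear": [0, 0.3, 0], "twist": [0, 0, 0], "jaw": 0},
])

```text
time_s: 22.1
tool_pos: [0.5195, -0.1993, 0.059]
ee_rot: [1.0, 0.02, 0.003, 0.008]
wrist_force: [1.4, -8.3, 2.3]
gripper_width: 0.0095
gripper_force: 45.6
```

```bash
python3 log.py; python3 tray.py -.14
```

```text
22.1 [-0.462  0.187  1.601 -0.011  1.341  1.072] [ 0.5195 -0.1993  0.059 ] [[0.999, 0.04, 0.006], [0.04, -0.999, -0.015], [0.005, 0.015, -1.0]] 0.009454603573549119 [ 1.4 -8.3  2.3]
pot ((0.5295257568359375, 0.0746012032032013), (0.07057534158229828, 0.06979929655790329), 74.14508819580078) [-0.018 -0.007  0.092]
[[-0.14, 0.483, 0.56], [-0.12, 0.484, 0.61], [-0.1, 0.43, 0.611], [-0.08, 0.431, 0.611], [-0.06, 0.431, 0.611], [-0.04, 0.43, 0.611], [-0.02, 0.43, 0.61], [0.0, 0.43, 0.61], [0.02, 0.43, 0.61], [0.04, 0.431, 0.61], [0.06, 0.431, 0.609]]
slopes [-0.21727273  0.43108182] [0.10863636 0.6098    ]
```

Request:
jog_arm([
  {"linear": [0, 0.4, 0], "twist": [0, 0, 0], "jaw": 0},
  {"linear": [0, 0.5, 0], "twist": [0, 0, 0], "jaw": 0},
  {"linear": [0, 0.5, 0], "twist": [0, 0, 0], "jaw": 0},
  {"linear": [0, 0.5, 0], "twist": [0, 0, 0], "jaw": 0},
  {"linear": [0, 0.5, 0], "twist": [0, 0, 0], "jaw": 0},
  {"linear": [0, 0.5, 0], "twist": [0, 0, 0], "jaw": 0},
  {"linear": [0, 0.5, 0], "twist": [0, 0, 0], "jaw": 0},
  {"linear": [0, 0.4, 0], "twist": [0, 0, 0], "jaw": 0},
])

```text
time_s: 22.95
tool_pos: [0.5197, -0.1044, 0.0589]
ee_rot: [1.0, 0.02, 0.003, 0.008]
wrist_force: [2.6, -9.0, 2.5]
gripper_width: 0.0097
gripper_force: 45.6
```

Request:
jog_arm([
  {"linear": [0, 0.5, 0], "twist": [0, 0, 0], "jaw": 0},
  {"linear": [0, 0.5, 0], "twist": [0, 0, 0], "jaw": 0},
  {"linear": [0, 0.5, 0], "twist": [0, 0, 0], "jaw": 0},
  {"linear": [0, 0.5, 0], "twist": [0, 0, 0], "jaw": 0},
  {"linear": [0, 0.5, 0], "twist": [0, 0, 0], "jaw": 0},
  {"linear": [0, 0.5, 0], "twist": [0, 0, 0], "jaw": 0},
  {"linear": [0, 0.4, 0], "twist": [0, 0, 0], "jaw": 0},
  {"linear": [0, 0.2, 0], "twist": [0, 0, 0], "jaw": 0},
])

```text
time_s: 23.75
tool_pos: [0.5195, -0.0144, 0.0589]
ee_rot: [1.0, 0.02, 0.002, 0.008]
wrist_force: [1.4, -10.2, 4.4]
gripper_width: 0.0094
gripper_force: 45.6
```

```bash
python3 log.py; python3 tray.py 0.0
```

```text
23.75 [-0.127  0.113  1.686 -0.015  1.335  1.407] [ 0.5195 -0.0144  0.0589] [[0.999, 0.04, 0.005], [0.04, -0.999, -0.016], [0.005, 0.016, -1.0]] 0.009436666124514662 [  1.4 -10.2   4.4]
pot ((0.5288050174713135, 0.2583181858062744), (0.07311564683914185, 0.06980813294649124), 74.3470458984375) [ 0.012 -0.007  0.091]
[[0.0, 0.477, 0.587], [0.02, 0.48, 0.591], [0.04, 0.482, 0.593], [0.06, 0.431, 0.599], [0.08, 0.425, 0.645], [0.1, 0.412, 0.633], [0.12, 0.416, 0.632], [0.14, 0.416, 0.631], [0.16, 0.416, 0.631], [0.18, 0.415, 0.631], [0.2, 0.415, 0.632]]
slopes [-0.36681818  0.47140909] [0.2525     0.59315909]
```

Going well, with about 85 mm left. I'll approach the stop gently and watch the force.

Request:
jog_arm([
  {"linear": [0, 0.4, 0], "twist": [0, 0, 0], "jaw": 0},
  {"linear": [0, 0.5, 0], "twist": [0, 0, 0], "jaw": 0},
  {"linear": [0, 0.5, 0], "twist": [0, 0, 0], "jaw": 0},
  {"linear": [0, 0.5, 0], "twist": [0, 0, 0], "jaw": 0},
  {"linear": [0, 0.4, 0], "twist": [0, 0, 0], "jaw": 0},
  {"linear": [0, 0.3, 0], "twist": [0, 0, 0], "jaw": 0},
  {"linear": [0, 0.2, 0], "twist": [0, 0, 0], "jaw": 0},
])

```text
time_s: 24.5
tool_pos: [0.5194, 0.0551, 0.0589]
ee_rot: [1.0, 0.02, 0.002, 0.008]
wrist_force: [2.1, -9.9, 5.7]
gripper_width: 0.0094
gripper_force: 45.6
```

Request:
jog_arm([
  {"linear": [0, 0.15, 0], "twist": [0, 0, 0], "jaw": 0},
  {"linear": [0, 0.15, 0], "twist": [0, 0, 0], "jaw": 0},
  {"linear": [0, 0.1, 0], "twist": [0, 0, 0], "jaw": 0},
])

```text
time_s: 24.8
tool_pos: [0.5194, 0.0647, 0.0589]
ee_rot: [1.0, 0.02, 0.002, 0.008]
wrist_force: [2.1, -10.0, 4.5]
gripper_width: 0.0092
gripper_force: 45.5
```

Request:
jog_arm([
  {"linear": [0, 0.1, 0], "twist": [0, 0, 0], "jaw": 0},
  {"linear": [0, 0.1, 0], "twist": [0, 0, 0], "jaw": 0},
  {"linear": [0, 0, 0], "twist": [0, 0, 0], "jaw": 0},
])

```text
time_s: 25.1
tool_pos: [0.5194, 0.0699, 0.0589]
ee_rot: [1.0, 0.02, 0.002, 0.008]
wrist_force: [2.6, -8.7, 5.3]
gripper_width: 0.0098
gripper_force: 45.5
```

Request:
jog_arm([
  {"linear": [0, 0.1, 0], "twist": [0, 0, 0], "jaw": 0},
  {"linear": [0, 0.1, 0], "twist": [0, 0, 0], "jaw": 0},
  {"linear": [0, 0, 0], "twist": [0, 0, 0], "jaw": 0},
])

```text
time_s: 25.4
tool_pos: [0.5194, 0.0748, 0.0589]
ee_rot: [1.0, 0.02, 0.002, 0.008]
wrist_force: [2.1, -9.1, 6.2]
gripper_width: 0.0094
gripper_force: 45.5
```

Request:
jog_arm([
  {"linear": [0, 0.08, 0], "twist": [0, 0, 0], "jaw": 0},
  {"linear": [0, 0.08, 0], "twist": [0, 0, 0], "jaw": 0},
  {"linear": [0, 0, 0], "twist": [0, 0, 0], "jaw": 0},
])

```text
time_s: 25.7
tool_pos: [0.5194, 0.0787, 0.0589]
ee_rot: [1.0, 0.02, 0.002, 0.008]
wrist_force: [1.4, -9.4, 5.1]
gripper_width: 0.0093
gripper_force: 45.5
```

Request:
jog_arm([
  {"linear": [0, 0.08, 0], "twist": [0, 0, 0], "jaw": 0},
  {"linear": [0, 0.08, 0], "twist": [0, 0, 0], "jaw": 0},
  {"linear": [0, 0, 0], "twist": [0, 0, 0], "jaw": 0},
])

```text
time_s: 26.0
tool_pos: [0.5194, 0.0803, 0.0589]
ee_rot: [1.0, 0.02, 0.002, 0.011]
wrist_force: [2.2, -16.1, 6.0]
gripper_width: 0.0094
gripper_force: 45.5
```

Request:
jog_arm([
  {"linear": [0, 0.08, 0], "twist": [0, 0, 0], "jaw": 0},
  {"linear": [0, 0.08, 0], "twist": [0, 0, 0], "jaw": 0},
  {"linear": [0, 0, 0], "twist": [0, 0, 0], "jaw": 0},
])

```text
time_s: 26.3
tool_pos: [0.5194, 0.0805, 0.0589]
ee_rot: [1.0, 0.019, 0.002, 0.015]
wrist_force: [1.1, -25.5, 7.2]
gripper_width: 0.0095
gripper_force: 45.5
```

```bash
python3 log.py; python3 tray.py .1; python3 -c "
from h import *
c=grab('top');cv2.imwrite('pics/top8c.png',cv2.cvtColor(cv2.resize(c['img'][150:290,80:280],None,fx=4,fy=4,interpolation=2),cv2.COLOR_RGB2BGR))"
```

```text
26.3 [ 0.064  0.13   1.667 -0.03   1.342  1.603] [0.5194 0.0805 0.0589] [[0.999, 0.039, 0.004], [0.039, -0.999, -0.029], [0.003, 0.029, -1.0]] 0.009479813209857748 [  1.1 -25.5   7.2]
pot ((0.5284202098846436, 0.35275378823280334), (0.07458478957414627, 0.06997224688529968), 74.5512466430664) [ 0.001 -0.009  0.091]
[[0.1, 0.483, 0.589], [0.12, 0.416, 0.589], [0.14, 0.479, 0.587], [0.16, 0.416, 0.586], [0.18, 0.415, 0.585], [0.2, 0.425, 0.632], [0.22, 0.414, 0.631], [0.24, 0.415, 0.631], [0.26, 0.415, 0.631], [0.28, 0.416, 0.631], [0.3, 0.415, 0.631]]
slopes [-0.24204545  0.47627273] [0.29340909 0.55227273]
```

View pics/top8c.png

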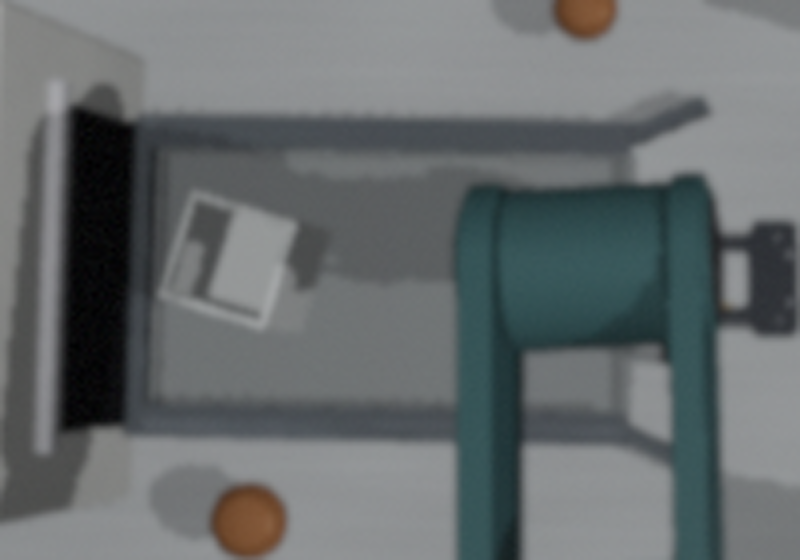

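The tray's front rim meets the end stop (crop x≈155), the push force rises and the tray has stopped. The pot stands at (230,260). I'll ease off and release.

Request:
jog_arm([
  {"linear": [0, -0.12, 0], "twist": [0, 0, 0], "jaw": 0},
  {"linear": [0, 0, 0], "twist": [0, 0, 0], "jaw": 0.4},
  {"linear": [0, 0, 0], "twist": [0, 0, 0], "jaw": 0.4},
  {"linear": [0, 0, 0], "twist": [0, 0, 0], "jaw": 0.4},
  {"linear": [0, 0, 0], "twist": [0, 0, 0], "jaw": 0.4},
  {"linear": [0, 0, 0.6], "twist": [0, 0, 0], "jaw": 0.4},
  {"linear": [0, 0, 1], "twist": [0, 0, 0], "jaw": 0.4},
  {"linear": [0, 0, 1], "twist": [0, 0, 0], "jaw": 0.4},
])

```text
time_s: 27.2
tool_pos: [0.5172, 0.0878, 0.1221]
ee_rot: [1.0, 0.021, -0.0, 0.005]
wrist_force: [1.3, -0.2, -0.0]
gripper_width: 0.0377
gripper_force: 0.0
```

Request:
jog_arm([
  {"linear": [0, -1, 1], "twist": [0, 0, 0], "jaw": 0.4},
  {"linear": [0, -1, 1], "twist": [0, 0, 0], "jaw": 0.4},
  {"linear": [0, -1, 1], "twist": [0, 0, 0], "jaw": 0.4},
  {"linear": [0, -1, 0], "twist": [0, 0, 0], "jaw": 0.4},
  {"linear": [0, -1, 0], "twist": [0, 0, 0], "jaw": 0.4},
  {"linear": [0, -1, 0], "twist": [0, 0, 0], "jaw": 0.4},
  {"linear": [0, 0, 0], "twist": [0, 0, 0], "jaw": 0.4},
  {"linear": [0, 0, 0], "twist": [0, 0, 0], "jaw": 0.4},
])

```text
time_s: 28.0
tool_pos: [0.5182, -0.0624, 0.1971]
ee_rot: [1.0, 0.02, 0.001, 0.004]
wrist_force: [-0.4, 0.3, -0.4]
gripper_width: 0.0377
gripper_force: 0.0
```

```bash
python3 log.py
python3 - <<'E'
from meas import *
for n in("top","scene"):
    c=grab(n);P=cloud(c)
    m=(P[...,2]>.042)&(P[...,2]<.065)&(P[...,1]>.05)&(P[...,1]<.11)&(P[...,0]>.44)&(P[...,0]<.6)
    Z=P[m];print(n,"handle",m.sum(),cv2.minAreaRect(np.float32(Z[:,:2])))
    m=(P[...,2]>.08)&(P[...,2]<.11)&(P[...,1]>.28)&(P[...,1]<.41)&(P[...,0]>.45)&(P[...,0]<.6)
    Z=P[m];A=np.c_[Z[:,:2]-Z[:,:2].mean(0),np.ones(len(Z))];print("pot",cv2.minAreaRect(np.float32(Z[:,:2])),np.linalg.lstsq(A,Z[:,2],rcond=None)[0].round(3))
E
```

```text
28.0 [-0.224  0.031  1.49  -0.008  1.617  1.306] [ 0.5182 -0.0624  0.1971] [[0.999, 0.041, 0.002], [0.041, -0.999, -0.008], [0.001, 0.008, -1.0]] 0.037677121084757965 [-0.4  0.3 -0.4]
top handle 162 ((0.5179083347320557, 0.07870250195264816), (0.09797432273626328, 0.010377839207649231), 0.12087025493383408)
pot ((0.5290399193763733, 0.3548211455345154), (0.07238365709781647, 0.07003594189882278), 74.12390899658203) [0.01 0.   0.09]
scene handle 114 ((0.5183596611022949, 0.08153104037046432), (0.010400818660855293, 0.10311710834503174), 89.96678161621094)
pot ((0.5300945043563843, 0.3556056618690491), (0.07208870351314545, 0.07355453819036484), 75.12614440917969) [-0.006 -0.001  0.09 ]
```

```bash
python3 -c "
from bench import r
print(r.hand_in())"
```

```text
the job is handed in; nothing more can be done
None
```

The pot now stands mouth-up on the tray, the tray is against the end stop between the rails, and I handed the job in at about 28 s; hand-in gave no verdict, but both cameras showed the pot level and the tray in place, and the arm was clear of everything.

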